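# Load a cell into the bench cell tester

### The arm

A 6-joint arm with a two-finger parallel gripper is mounted at the origin on the work surface. World frame = base frame: x ahead of the robot, y to its left, z up, the work surface at z = 0. Lengths are in m, angles in rad, forces in N, time in s.
With the tool pointing down it reaches from about 0.375 to 0.75 m from the base axis. Payload 9 kg.
Tool frame: the origin (TCP) lies at the very end of the fingers, on their centre line; the grasp point (between the pads) lies 19 mm behind it; x points along the fingers, y is the direction in which the jaws open and shut, and the axes are right-handed (so a half turn about x gives the same grasp; the last joint's range is limited). The gripper opens to 85 mm and grips with 20 to 120 N. Pads are 22 mm wide; open, the fingers measure 114 mm over their backs; the gripper's body (76 mm by 85 mm) begins 54 mm behind the grasp point. The pads swing forward as they close: fully open they stand 13 mm farther back than shut.
Start: joints at [0.93, 0.104, 0.097, 1.564, 0, 1.353], TCP at [0.246, 0.547, 0.211] pointing down, gripper open.
Joint ranges: [-2.99, 2.99], [-0.84, 1.86], [-1.1, 1.16], [-1.84, 2.11], [-1.51, 1.56], [-3.14, 3.14]. Speed limits (rad/s): [2.22, 2.22, 2.57, 3.14, 3.14, 3.14].

### API

Orientations are given as a unit quaternion [w, x, y, z].
In Python, from station import sensors, imaging, ctrl gives the robot as it stands. The module is installed in compiled form; this text tells all that it offers.
- The arm moves only by the tool carry_out, never from a script. Its argument "increments" is a list of rows, each an object with "gripper": the finger opening in m, from 0 to 0.0854; "offset": the shift along the tool's x, y, z in m, a list of three; "angular": the turn, a rotation vector about the tool's x, y, z in rad, a list of three. In form: [{"gripper": gripper, "offset": [x, y, z], "angular": [ax, ay, az]}, ...]. A call has 1 to 10 rows; each row is the pose to reach, as a shift and turn from the pose commanded when the call began, along the tool's axes at that moment; what a row does not reach only later rows make up. A row lasts 1/8 s, in which the tool goes at most 62.5 mm and 10.7 degrees, less where a joint would pass 70% of its speed; a pose out of reach is approached as far as the arm can. A call with a gripper value outside its range is refused whole. The fingers move at their own pace and stop on an object; "force" is the grip in N (left out, the last holds). Time passes only in rows, so rows that repeat a pose let the fingers close. It gives the time, the measured TCP pose, the force and the opening at its end, in the units of the state.
- sensors.read_state(): the state, without advancing time (a new reading comes with each control period).
- imaging.capture(name): name is "side" or "top"; returns a dict with "pixels" (420x560x3 uint8, red, green, blue), "depth" (420x560 float32, m along the optical axis (not along the pixel's ray), 0 where there is no reading), "fx", "fy", "cx", "cy" (pixels), "k1" (the pictures are not rectified: a ray, as slopes to the right and down, at radius r is drawn at 1 + k1 r^2 times it, then the intrinsics apply), "origin" and "orientation" of the camera in the world. Camera axes: x right, y down, z forward; pixel columns grow to the right and rows downward; lengths in m; the calibration is good to about 2 mm. A picture is of the moment at which its call begins.
- ctrl.sign_off(): hands the job in, once; it reports no verdict.
The state is a dict: "time": time; "qpos": joint angles; "qd": joint speeds; "joint_efforts": joint torques, N m; "eef_pos": TCP position; "tool_rot": TCP orientation; "contact_force": force on the tool from outside, world axes, zero at the start; "ft_torque": the same for the moment, N m; "width": finger opening in m.
Only numpy, scipy, OpenCV 4.12 (cv2) and the standard library are available. Lean on these libraries where they do the work, as an engineer would, in place of code of your own. Each camera call takes 0.05 s, during which the arm holds its last target.

### The job

Take the cylindrical cell from its rest and load it into the cell tester's cradle: flat end against the sprung contact plate first, pushing the spring back gently, then press the end with the nub down past the two clip jaws until it is held and the cell lies level, fully home. Do not force anything, leave the other objects on the shelf where they are, and let go of the cell.

Things in the scene. Friction and masses are not known exactly. Their poses are not given: they have to be found in the camera images.
- cell_mid (a point): Centre of the loose grey cylindrical cell (about 70 g; 21 mm diameter, body 70 mm long, plus a nub of 8 mm diameter sticking out 3 mm at one end): on its axis, half-way along the body; x runs along the axis from nub end to flat end. At the start it lies level in a V rest, axis 28.5 mm above the shelf.
- cell_flat (a point): Centre of the cell's flat end face, 35 mm from the cell's centre. This end goes against the sprung contact plate.
- cell_nub (a point): Centre of the face at the cell's other end, from which the nub sticks out 3 mm; 35 mm from the cell's centre.
- rest: Fixed black V rest in which the cell lies at the start: foot 100 x 60 mm, 4 mm high, origin under its centre, x along the cell. Beside the cell it is open down to the foot, 14 mm below the cell's underside, so fingers can reach down there.
- tester: Fixed grey housing of the cell tester, 190 (x) x 90 (y) x 22 mm high; origin under its centre, x along the loaded cell, z up. On it a black cradle (132 x 40 x 4 mm) with all parts of the next four entries is screwed down through slots, shifted by up to 14 mm either way along x. This shift is NOT in the measured poses: feel or see it. Normal forces do not move it.
- home (a point): Where the loaded cell's centre belongs if the cradle is not shifted; the true place lies up to 14 mm off either way along the tester's x. Loaded, the cell is level, 50.5 mm above the shelf at its axis, in a V support from 34 mm behind to 29 mm ahead of this, flat end to +x. Beside it fingers have room down to 14 mm below the cell. Contact forces on it adding up to over 80 N (about 30 N when just loaded) are too much.
- plate (a point): Face of the free sprung brass contact plate (unshifted cradle), at cell axis height, 31 mm from home towards +x. Plate 24 mm wide, top 71.5 mm above the shelf. It slides up to 18 mm to +x on its spring: 3 N at first touch, then 1.5 N per mm; more than 20 N overloads it. The loaded cell keeps it 4 mm back. Behind it a block, 54 to 66 mm from home, up to 64 mm above the shelf.
- posts (a point): Top of the front faces of two brass stop posts (unshifted cradle), 35 mm from home towards -x, tops 60.5 mm above the shelf, each 4.5 mm wide, with an 11 mm slot between them for the nub. They stop the body of the cell: it can go down only while the flat end holds the plate back far enough for the nub end's face to pass in front of the posts.
- jaws (a point): Midway between two sprung steel clip jaws (unshifted cradle), 26.5 mm from home towards -x, 9 mm long: 4 mm round bars 20.8 mm apart, 55.5 mm above the shelf, tips up to 62 mm. Pressed down, the cell's nub end first rests on them 12 mm above home, pushes them 2 mm aside at about 10 N on its top, and is then held. Loaded, the cell's top is 61 mm above the shelf.
- bowl: Bystander: white ceramic bowl, 110 mm wide, 45 mm high, origin under its centre.
- awl: Bystander: awl with a black plastic handle, about 175 mm long and 29 mm high, origin on the shelf below the front end of the handle, x towards the point.
- grips: Bystander: steel vice grip pliers lying flat, about 200 mm long, 16 mm high, origin under the middle of the tool, x towards the jaws.
- clearbox: Bystander: clear acrylic box with a snap lid, 87 x 62 x 35 mm, closed, origin under its centre.
Not all that is in view belongs to the job. Leave any pink look-alike of the rest alone.

How it is judged:
By the outcome, as a careful person would: the job done as asked, in the order asked, and still so for the second after the job is handed in, with the robot touching nothing.
It also fails if it takes over 58 s, if anything falls off the work surface, if the arm or the gripper's body presses on something with over 40 N, if the wrist force passes 120 N, or if a joint passes its speed limit or range.

## Working session

There is one attempt and no reset: what is moved stays moved. The work goes in short steps, Python scripts to look and compute and a tool call to move; the robot and the scene stay as the last step left them, time stands still between calls to the robot, and variables do not carry over. Pictures are saved under pics/ and viewed, and the job is handed in when it is done.

Besides the shell and the picture viewer there is one more tool, called after "Request:" as a command line: name --argument value ..., lists and objects as JSON in quotes. carry_out: Moves the arm, as the interface text tells. Its arguments: {"type":"object","properties":{"increments":{"type":"array"},"force":{"type":"number"}},"required":["increments"]}

```bash
mkdir -p pics
cat > h.py <<'E'
import numpy as np, cv2
from scipy.spatial.transform import Rotation as R
from station import sensors, imaging, ctrl
def rot(q): return R.from_quat([q[1],q[2],q[3],q[0]])
def cap(n,f):
    c=imaging.capture(n); np.savez('pics/'+f+'.npz',**c); cv2.imwrite('pics/'+f+'.png',c['pixels'][:,:,::-1]); return c
def load(f): return dict(np.load('pics/'+f+'.npz'))
def rays(c,uv):
    uv=np.atleast_2d(np.float64(uv)); K=np.array([[c['fx'],0,c['cx']],[0,c['fy'],c['cy']],[0,0,1.]])
    n=cv2.undistortPoints(uv[:,None,:],K,np.array([float(c['k1']),0,0,0]))[:,0]
    return np.c_[n,np.ones(len(n))]
def plane(c,uv,z):
    d=rot(c['orientation']).apply(rays(c,uv)); o=c['origin']; return o+d*((z-o[2])/d[:,2])[:,None]
def pts(c,uv):
    uv=np.atleast_2d(uv).astype(int); z=c['depth'][uv[:,1],uv[:,0]]
    return c['origin']+rot(c['orientation']).apply(rays(c,uv)*z[:,None])
def cloud(c):
    v,u=np.mgrid[0:420,0:560]; return pts(c,np.c_[u.ravel(),v.ravel()]).reshape(420,560,3)
def proj(c,P):
    p=rot(c['orientation']).inv().apply(np.atleast_2d(P)-c['origin']); n=p[:,:2]/p[:,2:]; n=n*(1+c['k1']*(n**2).sum(1))[:,None]
    return n*[c['fx'],c['fy']]+[c['cx'],c['cy']]
E
python3 - <<'E'
from h import *
print(sensors.read_state())
for n in('top','side'):
    c=cap(n,n+'0'); print(n,{k:v for k,v in c.items() if k not in('pixels','depth')}, (c['depth']>0).mean())
E
```

```text
{'time': 0.0, 'qpos': array([ 9.30302308e-01,  1.04695965e-01,  9.64732187e-02,  1.56391454e+00,
       -3.40748162e-06,  1.35309345e+00]), 'qd': array([ 0.00088463,  0.00149969, -0.00014615, -0.00067387, -0.00138252,
        0.00124794]), 'joint_efforts': array([ 1.16352156e-03, -5.56932092e+01,  5.03644001e+01,  1.71188620e-02,
       -2.99260519e-04,  2.11822010e-05]), 'eef_pos': array([0.24595559, 0.5468722 , 0.21022648]), 'tool_rot': array([ 0.6911696 ,  0.14793675,  0.69156191, -0.14879999]), 'contact_force': array([-0.32439569, -0.2599938 ,  0.08233474]), 'ft_torque': array([ 0.00653548, -0.02139837, -0.00061517]), 'width': 0.0855241865958392}
top {'fx': 418.3284514363319, 'fy': 418.3284514363319, 'cx': 276.78592231510174, 'cy': 214.86178218797338, 'k1': -0.01695504901033279, 'origin': array([0.45984941, 0.0258923 , 1.18937974]), 'orientation': array([ 0.02344231, -0.69795704,  0.71505204, -0.03173342])} 0.9960969387755102
side {'fx': 392.82259840817545, 'fy': 392.82259840817545, 'cx': 277.851276454918, 'cy': 201.93617859872595, 'k1': -0.10023698296217624, 'origin': array([-0.0174295 , -0.6418036 ,  0.81889762]), 'orientation': array([-0.38511759,  0.85868765, -0.30604943,  0.14378357])} 0.9960331632653061
```

View pics/top0.png

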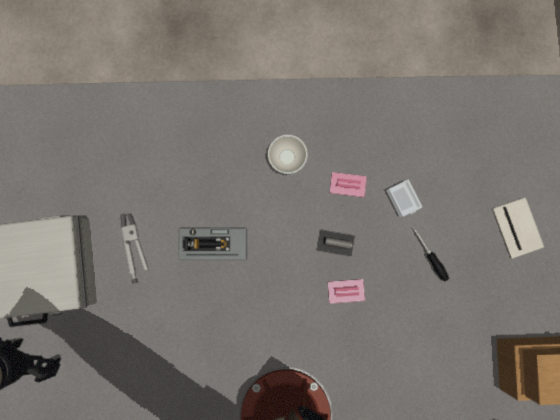

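View pics/side0.png

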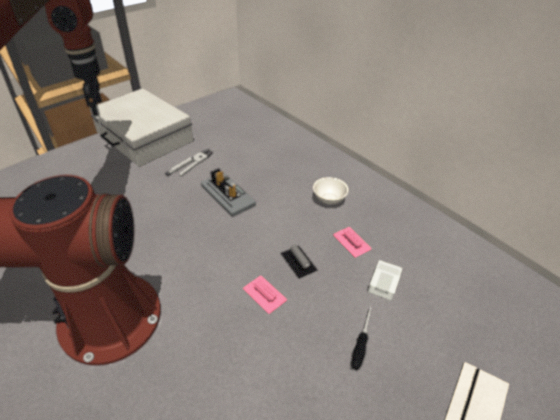

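The top view shows the tester near (213,243), the rest with the cell near (338,242), pink look-alikes at (348,184) and (346,291), and bystanders around them. I'll zoom in next.

Run:
```python
from h import *
def crop(f,u0,v0,w,h,s):
    im=cv2.imread('pics/'+f+'.png')[v0:v0+h,u0:u0+w]; return cv2.resize(im,None,fx=s,fy=s,interpolation=cv2.INTER_CUBIC)
a=crop('top0',170,220,85,50,9); cv2.imwrite('pics/t_tester.png',a)
b=np.hstack([crop('top0',310,222,60,40,6),crop('side0',270,235,60,40,6)]); cv2.imwrite('pics/rest.png',b)
cv2.imwrite('pics/s_tester.png',crop('side0',190,155,75,65,9))
```

```text
(no output)
```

View pics/t_tester.png

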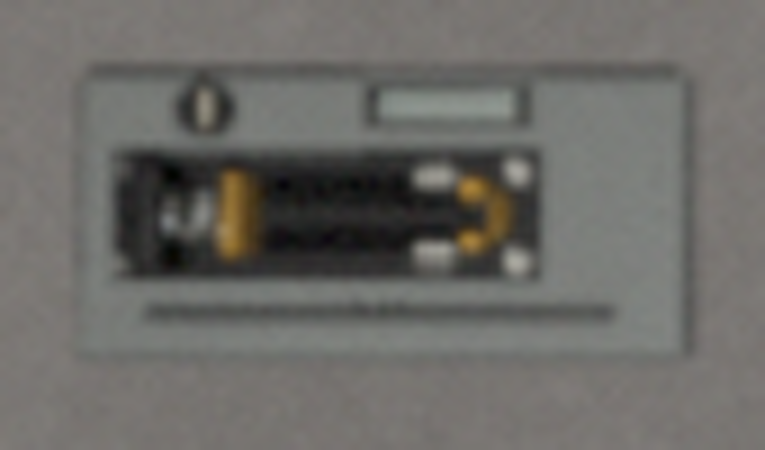

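View pics/rest.png

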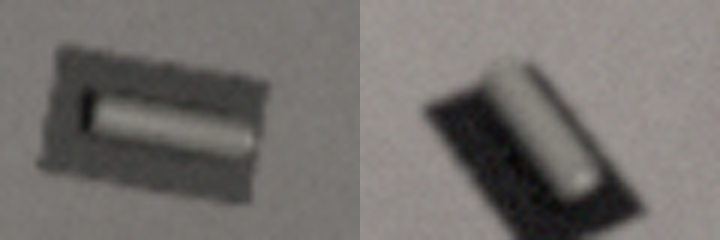

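View pics/s_tester.png

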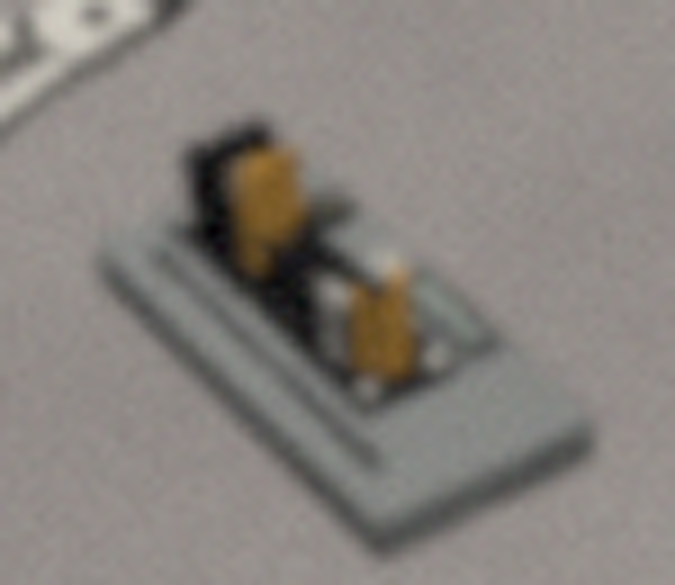

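Run:
```python
from h import *
for f in('top0','side0'):
    c=load(f); P=cloud(c); hsv=cv2.cvtColor(c['pixels'],cv2.COLOR_RGB2HSV)
    np.set_printoptions(precision=4,suppress=True)
    if f=='top0':
        print(c['pixels'][240,248-20:256:2].tolist()); print(c['pixels'][225:262:2,240].tolist())
        print((P[230:256,205,2]*1000).round(1)); print((P[243,175:252,2]*1000).round(1)); print((P[243,320:358,2]*1000).round(1))
        print(c['pixels'][243,318:360].tolist())
    else:
        print((P[195,195:255,2]*1000).round(1))
        print((P[258,285:320,2]*1000).round(1))
```

```text
[[97, 95, 92], [105, 106, 102], [123, 126, 123], [125, 126, 124], [121, 125, 122], [124, 126, 122], [126, 129, 125], [122, 124, 121], [124, 129, 124], [98, 97, 96], [124, 120, 116], [121, 119, 115], [122, 120, 116], [123, 121, 117]]
[[123, 119, 117], [98, 94, 89], [114, 119, 113], [123, 126, 123], [123, 125, 123], [124, 127, 125], [123, 128, 123], [126, 129, 124], [123, 127, 124], [124, 127, 124], [124, 127, 124], [126, 128, 126], [127, 128, 127], [123, 127, 124], [127, 130, 126], [125, 127, 126], [128, 130, 129], [114, 116, 114], [121, 118, 115]]
[21.4 24.1 20.4 19.2 18.7 23.7 27.3 28.8 21.3 43.7 43.8 41.  38.3 37.7
 36.5 39.7 38.1 42.8 23.8 20.9 26.7 21.3 22.2 19.6 24.4 25.2]
[ 0.2 -0.1  1.2 18.5 23.5 19.7 22.6 21.  60.5 65.7 62.  63.7 62.5 53.7
 39.1 26.3 51.8 54.7 26.1 19.8 66.2 60.5 43.6 30.  35.2 40.3 36.5 37.6
 38.9 35.8 37.7 36.4 41.9 40.3 36.1 40.7 38.  39.7 36.6 39.9 37.1 37.6
 41.4 35.9 36.  36.5 35.2 25.3 27.1 24.9 47.9 24.9 24.1 26.7 24.9 21.7
 21.5 20.9 19.8 22.5 16.  22.9 21.4 21.7 23.3 21.6 19.6 24.6 22.5 21.1
 22.3 18.7 -0.1 -0.1 -0.2  1.1 -0.1]
[ 5.3  1.4  3.7  2.8 
[... 663 characters left out ...]
105], [110, 106, 102], [103, 101, 96], [99, 98, 92], [84, 82, 79], [88, 85, 82], [114, 110, 107], [122, 119, 115], [124, 120, 116], [123, 121, 116], [122, 117, 115], [121, 117, 114]]
[-1.3 -1.7 -2.   0.3 -1.9 -1.3  1.8  0.8  1.3  0.5  0.7  1.3 -0.5 -1.
  4.  -0.8  3.   7.9 16.7 19.  22.6 21.1 21.8 23.  23.8 22.3 22.1 21.4
 22.9 24.  26.9 24.6 26.  26.8 26.9 31.9 25.3 32.8 27.3 31.1 26.7 28.2
 25.  26.6 23.6 24.1 23.6 24.2 23.2 21.3 21.8 23.3 21.9 23.  19.4  0.2
  0.6 -0.   1.6  1.5]
[  4.5   3.6   6.    4.7   6.9   3.4   4.4   3.8   6.3   1.2  18.8  26.3
  28.8  33.2  32.9  37.   38.7  39.2  40.1  42.   39.3  35.8   2.5   4.
  -0.5   0.3   0.5   1.4  -0.7   1.9  -1.5   2.   -1.1 818.9  -2.1]
```

```bash
cat > meas.py <<'E'
from h import *
np.set_printoptions(precision=4,suppress=True)
top=load('top0'); side=load('side0')
def blob(c,m,near):
    n,l,s,ce=cv2.connectedComponentsWithStats(m.astype(np.uint8)); 
    ok=[i for i in range(1,n) if s[i,4]>15]; i=min(ok,key=lambda i:np.hypot(*(ce[i]-near))); return l==i
def rect(c,m,z):
    ct=max(cv2.findContours(m.astype(np.uint8),0,cv2.CHAIN_APPROX_NONE)[0],key=len)[:,0]
    p=plane(c,ct,z)[:,:2]*1000
    return cv2.minAreaRect(p.astype(np.float32)),p
for name,c,nt,nr in(('top',top,(213,243),(338,242)),('side',side,(228,192),(299,258))):
    P=cloud(c)
    m=blob(c,(P[...,2]>.011)&(P[...,2]<.1)&(c['depth']>0),nt); r,p=rect(c,m,.022); print(name,'tester',m.sum(),r)
    m=blob(c,(P[...,2]>.018)&(P[...,2]<.1)&(c['depth']>0),nr); 
    q=P[m][:,:2]*1000; r,p=rect(c,m,.0285); print(' cell',m.sum(),r,'ztop',np.percentile(P[m][:,2],[50,90]))
    # upper points only
    hs=c['pixels'].astype(int).sum(2)
    d=blob(c,(hs<255)&(P[...,2]<.02)|m,nr); r,p=rect(c,d,.004); print(' rest',d.sum(),r)
    hsv=cv2.cvtColor(c['pixels'],cv2.COLOR_RGB2HSV); b=(hsv[...,1]>110)&(hsv[...,0]>10)&(hsv[...,0]<30)&(hsv[...,2]>60)
    n,l,s,ce=cv2.connectedComponentsWithStats(b.astype(np.uint8))
    for i in range(1,n):
        if np.hypot(*(ce[i]-nt))<40 and s[i,4]>3: print(' brass',s[i],ce[i],'z',np.percentile(P[l==i][:,2],[10,50,90]))
E
python3 meas.py
```

```text
top tester 2196 ((475.4998474121094, 193.3482208251953), (189.78512573242188, 86.07987976074219), 88.62504577636719)
 cell 214 ((469.7408142089844, -156.590087890625), (74.83493041992188, 22.66776466369629), 78.59246063232422) ztop [0.036  0.0401]
 rest 719 ((469.8538818359375, -152.2366485595703), (100.47035217285156, 58.369937896728516), 78.73963165283203)
 brass [194 239   5  10  40] [196.025 243.375] z [0.0256 0.0471 0.0715]
 brass [221 239   6   9  36] [223.3333 243.2778] z [0.0246 0.0305 0.0615]
side tester 1208 ((468.7303466796875, 199.40914916992188), (221.11077880859375, 94.5294418334961), 88.44032287597656)
 cell 233 ((465.68646240234375, -155.667724609375), (83.61762237548828, 26.75326156616211), 78.83821105957031) ztop [0.0357 0.0397]
 rest 632 ((467.8748779296875, -150.12567138671875), (109.89131927490234, 58.143280029296875), 78.77857208251953)
 brass [216 171   8  14  78] [219.0641 177.4872] z [0.0282 0.0494 0.0672]
 brass [229 186   7  11  61] [231.9508 191.541 ] z [0.0269 0.0422 0.0562]
```

```bash
cat > prof.py <<'E'
from h import *
np.set_printoptions(precision=1,suppress=True,linewidth=200)
def sample(c,o,ang,z,ss,ts):
    a=np.radians(ang); ex=np.array([np.cos(a),np.sin(a)]); ey=np.array([-ex[1],ex[0]])
    S,T=np.meshgrid(ss,ts,indexing='ij'); xy=np.array(o)+S[...,None]*ex+T[...,None]*ey
    uv=proj(c,np.c_[xy.reshape(-1,2),np.full(S.size,z)]/[1000,1000,1]).astype(np.float32).reshape(*S.shape,2)
    return cv2.remap(c['pixels'],uv[...,0],uv[...,1],cv2.INTER_CUBIC).astype(float)
E
python3 - <<'E'
from prof import *
for n in('top0','side0'):
    c=load(n)
    # ortho pictures: tester frame at z=.06, .022 ; cell at z .0285
    ims=[]
    for (o,a,z,L,W) in(((475.5,193.3),88.6,.0605,100,48),((475.5,193.3),88.6,.022,100,48),((469.7,-155),78.6,.0285,60,35)):
        im=sample(c,o,a,z,np.arange(-L,L,.5),np.arange(-W,W,.5)) # s rows
        im=np.clip(im,0,255).astype(np.uint8).transpose(1,0,2)[::-1] # columns s
        k=2; im=cv2.resize(im,None,fx=k,fy=k)
        h,w=im.shape[:2]
        for s in range(-L,L,10): cv2.line(im,(int((s+L)*4),0),(int((s+L)*4),8 if s else 20),(255,0,0),1)
        for t in range(-W+W%10,W,10): cv2.line(im,(0,int((W-t)*4)),(8 if t else 20,int((W-t)*4)),(255,0,0),1)
        ims.append(im)
    for i,im in enumerate(ims): cv2.imwrite(f'pics/o_{n}_{i}.png',im[:,:,::-1])
E
```

```text
(no output)
```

View pics/o_top0_0.png

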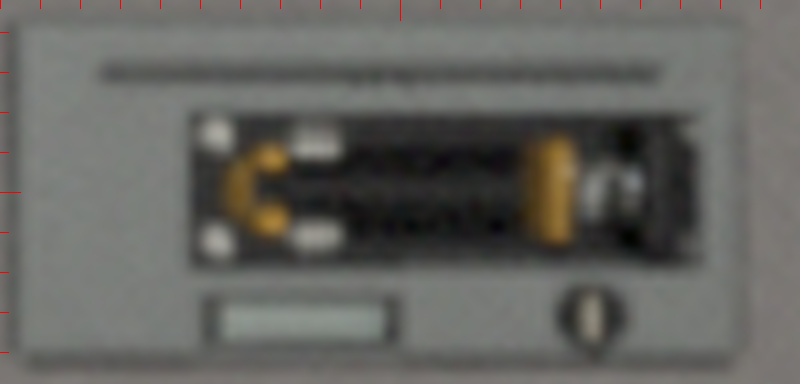

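View pics/o_top0_1.png

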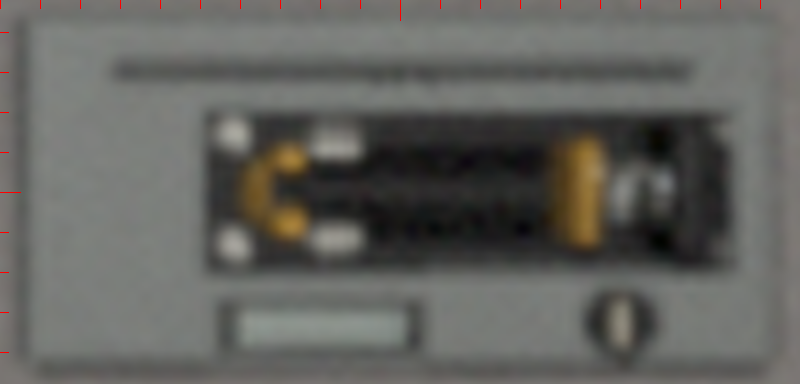

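View pics/o_top0_2.png

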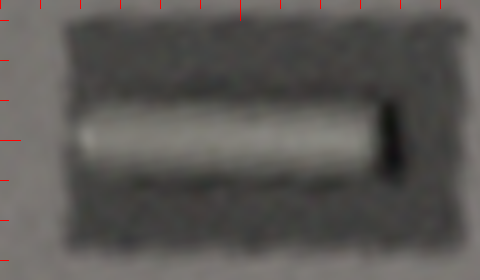

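View pics/o_side0_2.png

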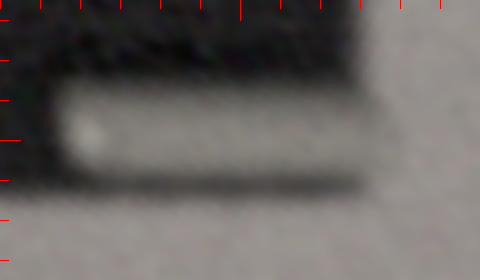

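View pics/o_side0_0.png

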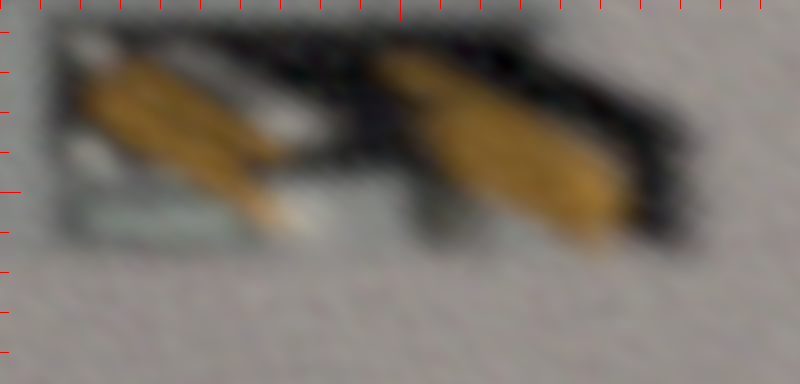

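View pics/o_side0_1.png

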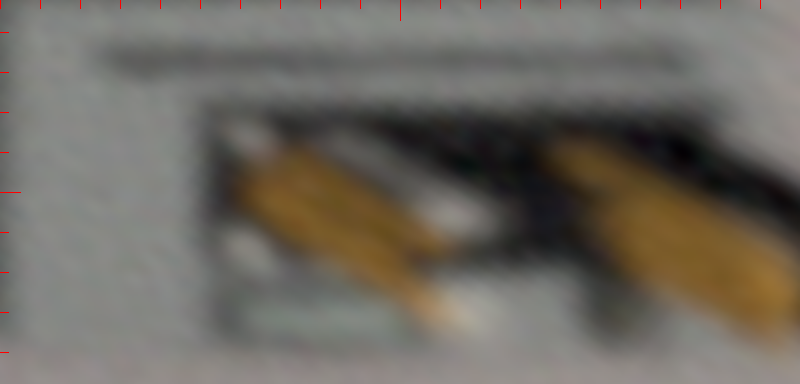

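The bright nub shows at the cell's −y end in both views: about column 85 of the top and side crops. So the cell already points the same way as the tester. The brass posts, jaws and plate are visible, and the cradle is shifted. Next I'll refine the axis line and home position with sub-pixel edges.

Run:
```python
from prof import *
c=load('top0'); o=(475.5,193.3); a=88.6
g=lambda im: im.mean(-1)
def edges(p,x,k=3):
    d=np.gradient(cv2.GaussianBlur(p[:,None],(1,9),2)[:,0],x); i=np.argsort(-abs(d)); out=[]
    for j in i:
        if all(abs(x[j]-e[0])>4 for e in out): out.append((x[j],d[j]))
        if len(out)>=k: break
    return [(round(e,1),round(v,1)) for e,v in sorted(out)]
ss=np.arange(-110,110,.25); ts=np.arange(-60,60,.25)
# housing long edges (use saturation-ish: colour diff b-r)
im=sample(c,o,a,.022,ss,ts); cd=im[...,2]-im[...,0]
for s0 in range(-80,81,40):
    m=abs(ss-s0)<10; print('s',s0,'long edges (col)',edges(cd[m].mean(0),ts,2),'(gray)',edges(g(im)[m].mean(0),ts,6))
for t0 in(-33,0,25,38):
    m=abs(ts-t0)<4; print('t',t0,'short edges',edges(cd[:,m].mean(1),ss,2))
# brass: b channel vs r
for z in(.0605,.0715,.026):
    im=sample(c,o,a,z,ss,ts); br=np.clip(im[...,0]-im[...,2],0,None); br[br<25]=0
    for nm,lo,hi in(('posts',-50,-15),('plate',20,60)):
        m=(ss>lo)&(ss<hi); b=br[m]; print(z,nm,'t cen',(b.sum(0)*ts).sum()/b.sum(),'s prof',[(x,int(v)) for x,v in zip(ss[m][::4],b.max(1)[::4])])
    br2=im.min(-1); 
    # cradle long edges
    if z==.026:
        for s0 in(-44,0,20):
            m=abs(ss-s0)<4; print('cradle',s0,edges(g(im)[m].mean(0)[(abs(ts)<27)],ts[abs(ts)<27],2))
        m=abs(ts)<15; print('cradle short',edges(g(im)[:,m].mean(1),ss,6))
    if z==.0605:
        m=(ss>-29)&(ss<-14); w=np.clip(g(im)[m].mean(0)-75,0,None); w[abs(ts)>17]=0; print('jaws t',(w*ts).sum()/w.sum())
        w=np.clip(g(im)[:,(abs(abs(ts)-12)<2)].mean(1),0,None); print('jaw s',[(x,int(v)) for x,v in zip(ss[::4],w[::4]) if -60<x<-5])
    if z==.0605:
        pass
s=sensors.read_state(); print(rot(s['tool_rot']).as_matrix())
```

```text
s -80 long edges (col) [(np.float64(-45.2), np.float64(1.5)), (np.float64(45.5), np.float64(-1.4))] (gray) [(np.float64(-47.2), np.float64(-8.9)), (np.float64(-41.5), np.float64(7.7)), (np.float64(-37.2), np.float64(1.5)), (np.float64(27.2), np.float64(-1.4)), (np.float64(41.2), np.float64(-5.0)), (np.float64(47.2), np.float64(1.8))]
s -40 long edges (col) [(np.float64(-10.0), np.float64(-4.4)), (np.float64(9.5), np.float64(4.4))] (gray) [(np.float64(-21.0), np.float64(-11.6)), (np.float64(-16.2), np.float64(8.9)), (np.float64(10.5), np.float64(8.7)), (np.float64(20.2), np.float64(9.1)), (np.float64(27.2), np.float64(-11.3)), (np.float64(32.0), np.float64(8.6))]
s 0 long edges (col) [(np.float64(-44.2), np.float64(1.4)), (np.float64(46.2), np.float64(-1.3))] (gray) [(np.float64(-30.8), np.float64(-6.4)), (np.float64(-20.8), np.float64(-15.4)), (np.float64(10.5), np.float64(6.4)), (np.float64(19.5), np.float64(17.3)), (np.float64(27.0), np.float64(-12.3)), (np.float64(31.8), np.float64(10.2))]
s 40 long edges (col) [(np.float64(-13.0), np.float64(-8.1)), (np.float64(12.8), np.float64(
[... 8127 characters left out ...]
64(54.25), 0), (np.float64(55.25), 0), (np.float64(56.25), 0), (np.float64(57.25), 0), (np.float64(58.25), 0), (np.float64(59.25), 0)]
cradle -44 [(np.float64(-9.8), np.float64(-17.1)), (np.float64(10.2), np.float64(18.8))]
cradle 0 [(np.float64(-20.8), np.float64(-15.4)), (np.float64(20.2), np.float64(17.0))]
cradle 20 [(np.float64(-20.2), np.float64(-12.4)), (np.float64(20.0), np.float64(17.1))]
cradle short [(np.float64(-93.0), np.float64(9.3)), (np.float64(-49.8), np.float64(-15.2)), (np.float64(-10.5), np.float64(-10.7)), (np.float64(43.8), np.float64(9.4)), (np.float64(48.5), np.float64(-8.0)), (np.float64(82.0), np.float64(14.3))]
[[-0.   0.4  0.9]
 [-0.   0.9 -0.4]
 [-1.  -0.  -0. ]]
```

```bash
cat > go.py <<'E'
from h import *
np.set_printoptions(precision=5,suppress=True)
def target(zyaw,tilt=0):
    # tool x down, z along horizontal heading zyaw(deg, towards nub); tilt>0: nub end up (z axis rises)
    a=np.radians(zyaw); t=np.radians(tilt)
    z=np.array([np.cos(a)*np.cos(t),np.sin(a)*np.cos(t),np.sin(t)])
    y=np.cross(z,[0,0,-1.]); y/=np.linalg.norm(y); x=np.cross(y,z)
    return R.from_matrix(np.c_[x,y,z])
def inc(pos_mm,Rt,Rc=None,pc=None):
    s=sensors.read_state(); Rc=rot(s['tool_rot']) if Rc is None else Rc; pc=s['eef_pos'] if pc is None else pc
    print('offset',Rc.inv().apply(np.array(pos_mm)/1000-pc),'ang',(Rc.inv()*Rt).as_rotvec())
def st():
    s=sensors.read_state(); m=rot(s['tool_rot']).as_matrix()
    print('t',s['time'],'pos',s['eef_pos']*1000,'F',s['contact_force'],'w',s['width']*1000,'q',s['qpos']); print('x',m[:,0],'y',m[:,1],'z',m[:,2])
E
python3 - <<'E'
from go import *
st(); inc((469,-155,120),target(78.6-180)); inc((469,-155,9),target(78.6-180))
E
```

```text
t 0.1 pos [246.0051  546.88731 210.31828] F [-0.24624 -0.56787  0.45918] w 85.30589760316175 q [ 0.93028  0.10462  0.09656  1.56392 -0.00006  1.35308]
x [-0.00066 -0.00099 -1.     ] y [ 0.41032  0.91194 -0.00117] z [ 0.91194 -0.41032 -0.0002 ]
offset [ 0.09086 -0.54848  0.49137] ang [1.34696 0.00062 0.00112]
offset [ 0.20186 -0.54835  0.4914 ] ang [1.34696 0.00062 0.00112]
```

Request:
carry_out --increments '[{"gripper": 0.07,"offset": [0.01,-0.0548,0.0491],"angular": [0.135,0,0]},{"gripper": 0.06,"offset": [0.018,-0.1097,0.0983],"angular": [0.27,0,0]},{"gripper": 0.05,"offset": [0.027,-0.1645,0.1474],"angular": [0.404,0,0]},{"gripper": 0.05,"offset": [0.036,-0.2194,0.1966],"angular": [0.539,0,0]},{"gripper": 0.05,"offset": [0.045,-0.2742,0.2457],"angular": [0.673,0,0]},{"gripper": 0.05,"offset": [0.054,-0.329,0.2948],"angular": [0.808,0,0]},{"gripper": 0.05,"offset": [0.063,-0.3839,0.344],"angular": [0.943,0,0]},{"gripper": 0.05,"offset": [0.072,-0.4388,0.3931],"angular": [1.078,0,0]},{"gripper": 0.05,"offset": [0.08,-0.4936,0.4423],"angular": [1.212,0,0]},{"gripper": 0.05,"offset": [0.091,-0.5485,0.4914],"angular": [1.347,0,0]}]'

```text
time: 1.35
eef_pos: [0.4344, -0.0462, 0.1348]
tool_rot: [0.447, 0.548, 0.446, -0.548]
contact_force: [0.6, 0.6, 0.1]
width: 0.0502
```

Run:
```python
from go import *
st(); inc((469,-155,120),target(78.6-180)); inc((469,-155,9),target(78.6-180))
```

```text
t 1.35 pos [434.3617  -46.16507 134.83526] F [0.55627 0.64869 0.06907] w 50.23698621870939 q [-0.40734 -0.41362 -0.51028  1.47352  0.00028  1.3673 ]
x [ 0.00069  0.00001 -1.     ] y [ 0.9793  -0.20243  0.00067] z [-0.20243 -0.9793  -0.00015]
offset [0.01486 0.05594 0.09957] ang [-0.00488 -0.00015 -0.00067]
offset [0.12586 0.05587 0.09959] ang [-0.00488 -0.00015 -0.00067]
```

Request:
carry_out --increments '[{"gripper": 0.05,"offset": [0.015,0.056,0.0],"angular": [0,0,0]},{"gripper": 0.05,"offset": [0.015,0.056,0.05],"angular": [0,0,0]},{"gripper": 0.05,"offset": [0.015,0.056,0.0996],"angular": [0,0,0]},{"gripper": 0.05,"offset": [0.015,0.056,0.0996],"angular": [0,0,0]},{"gripper": 0.05,"offset": [0.015,0.056,0.0996],"angular": [0,0,0]}]'

```text
time: 1.98
eef_pos: [0.4691, -0.1524, 0.1198]
tool_rot: [0.447, 0.547, 0.448, -0.547]
contact_force: [0.7, 0.2, -0.3]
width: 0.05
```

Run:
```python
from go import *
st(); inc((469,-155,120),target(78.6-180)); inc((469,-155,9),target(78.6-180))
cap('top','top1'); im=cv2.imread('pics/top1.png')[150:330,250:430]; cv2.imwrite('pics/top1c.png',cv2.resize(im,None,fx=3,fy=3))
```

```text
t 1.975 pos [ 469.11492 -152.44002  119.80633] F [ 0.74055  0.15969 -0.34134] w 49.956251887932936 q [-0.5803  -0.22273 -0.38306  1.41117  0.00036  1.19013]
x [-0.00039  0.00069 -1.     ] y [ 0.98014 -0.19831 -0.00052] z [-0.19831 -0.98014 -0.0006 ]
offset [-0.0002   0.00039  0.00253] ang [-0.00067 -0.0006   0.00052]
offset [0.1108  0.00045 0.0026 ] ang [-0.00067 -0.0006   0.00052]
```

View pics/top1c.png

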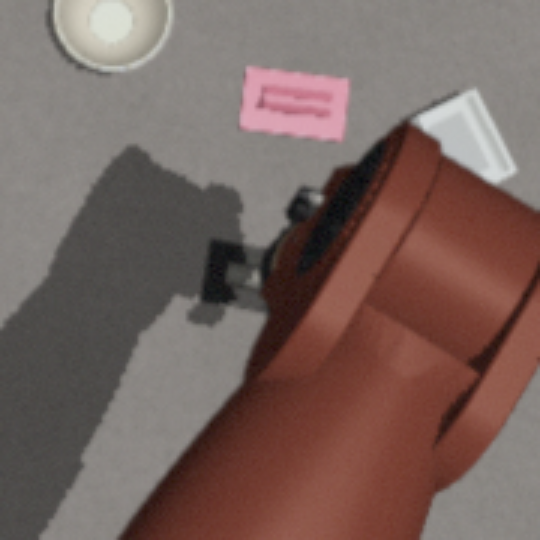

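Top view: the arm hides the cell, with only the rest's edge visible at about (215,275) in the crop. The pose matches the target, so I'm descending.

Request:
carry_out --increments '[{"gripper": 0.05,"offset": [0.04,0,0.0025],"angular": [0,0,0]},{"gripper": 0.05,"offset": [0.08,0,0.0025],"angular": [0,0,0]},{"gripper": 0.05,"offset": [0.095,0,0.0025],"angular": [0,0,0]},{"gripper": 0.05,"offset": [0.105,0,0.0025],"angular": [0,0,0]},{"gripper": 0.05,"offset": [0.111,0,0.0025],"angular": [0,0,0]},{"gripper": 0.05,"offset": [0.111,0,0.0025],"angular": [0,0,0]}]'

```text
time: 2.78
eef_pos: [0.4693, -0.1553, 0.0096]
tool_rot: [0.448, 0.547, 0.448, -0.547]
contact_force: [0.3, -0.3, -0.6]
width: 0.0497
```

Run:
```python
from go import *
st(); inc((469,-155,9),target(78.6-180))
cap('side','side1'); im=cv2.imread('pics/side1.png')[190:310,230:380]; cv2.imwrite('pics/side1c.png',cv2.resize(im,None,fx=5,fy=5))
```

```text
t 2.775 pos [ 469.2669  -155.3259     9.64455] F [ 0.34949 -0.2976  -0.60073] w 49.67078309966979 q [-0.58501 -0.15742 -0.52864  1.19876  0.00012  1.18468]
x [ 0.00075 -0.00035 -1.     ] y [ 0.98028 -0.19759  0.0008 ] z [-0.19759 -0.98028  0.0002 ]
offset [ 0.00064 -0.00033 -0.00027] ang [ 0.00006  0.0002  -0.0008 ]
```

View pics/side1c.png

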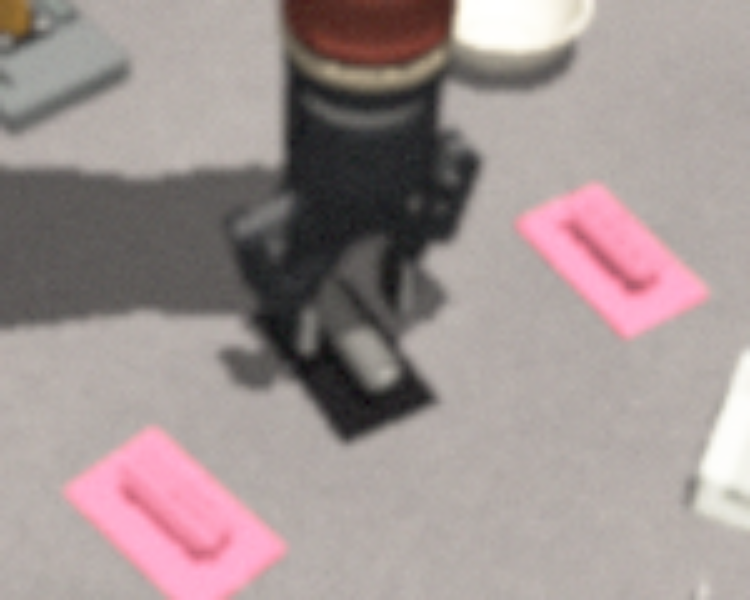

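Side view: the fingers straddle the cell, with the nub end in front at (378,380) in the crop. Closing gently.

Request:
carry_out --force 25 --increments '[{"gripper": 0.03,"offset": [0,0,0],"angular": [0,0,0]},{"gripper": 0.018,"offset": [0,0,0],"angular": [0,0,0]},{"gripper": 0.015,"offset": [0,0,0],"angular": [0,0,0]},{"gripper": 0.015,"offset": [0,0,0],"angular": [0,0,0]}]'

```text
time: 3.32
eef_pos: [0.4696, -0.1556, 0.0098]
tool_rot: [0.448, 0.548, 0.447, -0.547]
contact_force: [3.2, 0.1, 4.2]
width: 0.0192
```

Run:
```python
from go import *
st()
```

```text
t 3.325 pos [ 469.62221 -155.5716     9.79542] F [3.18556 0.06165 4.22658] w 19.151736725851574 q [-0.58521 -0.15764 -0.52855  1.19813  0.00037  1.18461]
x [ 0.00167 -0.00066 -1.     ] y [ 0.98026 -0.19771  0.00177] z [-0.19771 -0.98026  0.00031]
```

Request:
carry_out --increments '[{"gripper": 0.015,"offset": [-0.001,0,0],"angular": [0,0,0]},{"gripper": 0.015,"offset": [-0.003,0,0],"angular": [0,0,0]},{"gripper": 0.015,"offset": [-0.02,0,0],"angular": [0,0,0]},{"gripper": 0.015,"offset": [-0.05,0,0],"angular": [0,0,0]},{"gripper": 0.015,"offset": [-0.08,0,0],"angular": [0,0,0]},{"gripper": 0.015,"offset": [-0.08,0,0],"angular": [0,0,0]}]'

```text
time: 4.08
eef_pos: [0.4701, -0.1561, 0.0923]
tool_rot: [0.449, 0.548, 0.446, -0.547]
contact_force: [-0.1, 0.6, -0.5]
width: 0.0189
```

Run:
```python
from go import *
st()
cap('side','side2'); im=cv2.imread('pics/side2.png')[150:310,230:390]; cv2.imwrite('pics/side2c.png',cv2.resize(im,None,fx=4,fy=4))
```

```text
t 4.075 pos [ 470.13224 -156.08759   92.33651] F [-0.13282  0.62875 -0.46532] w 18.891503654206453 q [-0.5852  -0.21392 -0.42543  1.35513 -0.00009  1.18464]
x [ 0.00341 -0.00237 -0.99999] y [ 0.98025 -0.19773  0.00381] z [-0.19774 -0.98025  0.00165]
```

View pics/side2c.png

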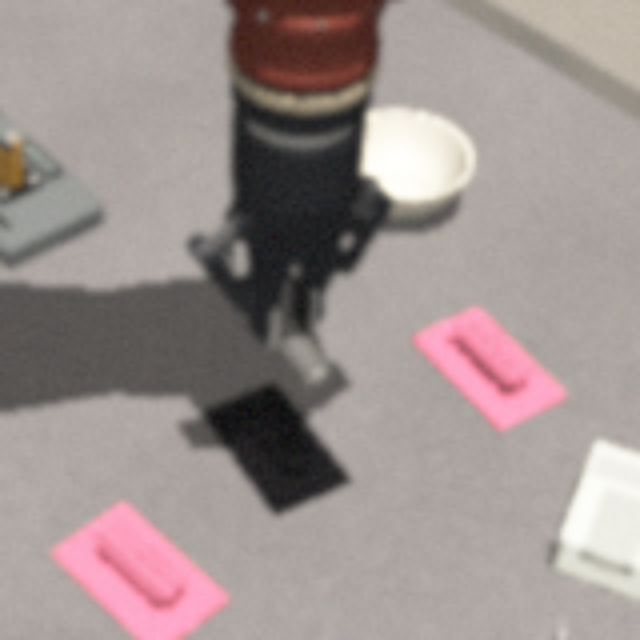

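Side view: the cell is held level and hangs below the fingers, nub at (318,372) in the crop; the rest is empty. Moving over to the tester.

Run:
```python
from go import *
inc((475,172,95),target(88.6-180))
c=load('side2'); P=cloud(c)
m=np.zeros((420,560),bool); m[225:250,295:315]=1
print((P[228:248:2,296:314:2]*1000).round()[...,2]); print((P[228:248:2,296:314:2]*1000).round()[...,1])
```

```text
offset [-0.0048  -0.05921 -0.32219] ang [-0.17456  0.00088 -0.00164]
[[143. 147. 144. 116. 124. 133. 130. 125.   0.]
 [136. 138. 124. 121. 117. 125. 124.   1.   1.]
 [129. 130. 120. 122. 122. 122. 118.  -1.  -0.]
 [120. 123. 118. 119. 122. 118.   4.  -0.  -0.]
 [ -2. 118. 114. 119. 121. 120. 119.  -0.  -4.]
 [ -1.  -1. 113. 116. 122. 119. 123. 117.  -1.]
 [  1.   0.  -1. 112. 117. 121. 124. 117.   3.]
 [ -1.   3.  -1.   2. 113. 118. 115. 110.   1.]
 [  0.  -1.   3.   3. 108. 108. 111. 104.   0.]
 [  7.   5.   3.   1.   2.   1.  -1.   1.  -1.]]
[[-157. -163. -164. -147. -156. -166. -167. -166.  -85.]
 [-158. -162. -155. -156. -157. -166. -168.  -87.  -92.]
 [-158. -162. -158. -162. -165. -168. -169.  -92.  -96.]
 [-157. -162. -162. -165. -170. -171.  -98.  -99. -102.]
 [ -78. -163. -164. -170. -174. -177. -180. -104. -105.]
 [ -85.  -88. -168. -173. -181. -182. -187. -186. -114.]
 [ -92.  -95.  -98. -176. -182. -187. -193. -191. -122.]
 [ -96. -102. -103. -109. -184. -191. -192. -191. -126.]
 [-103. -105. -112. -115. -186. -189. -194. -193. -131.]
 [-113. -115. -117. -119. -124. -127. -129. -134. -136.]]
```

Request:
carry_out --increments '[{"gripper": 0.015,"offset": [-0.005,-0.01,-0.05],"angular": [-0.03,0,0]},{"gripper": 0.015,"offset": [-0.005,-0.018,-0.1],"angular": [-0.055,0,0]},{"gripper": 0.015,"offset": [-0.005,-0.028,-0.15],"angular": [-0.08,0,0]},{"gripper": 0.015,"offset": [-0.005,-0.037,-0.2],"angular": [-0.11,0,0]},{"gripper": 0.015,"offset": [-0.005,-0.046,-0.25],"angular": [-0.135,0,0]},{"gripper": 0.015,"offset": [-0.005,-0.055,-0.3],"angular": [-0.165,0,0]},{"gripper": 0.015,"offset": [-0.005,-0.0592,-0.322],"angular": [-0.1745,0.001,-0.0015]},{"gripper": 0.015,"offset": [-0.005,-0.0592,-0.322],"angular": [-0.1745,0.001,-0.0015]},{"gripper": 0.015,"offset": [-0.005,-0.0592,-0.322],"angular": [-0.1745,0.001,-0.0015]}]'

```text
time: 5.25
eef_pos: [0.474, 0.1716, 0.0934]
tool_rot: [-0.493, -0.506, -0.495, 0.507]
contact_force: [-0.5, -0.4, 0.5]
width: 0.0188
```

Run:
```python
from go import *
st()
for n,(u,v) in(('side',(170,110)),('top',(140,170))):
    cap(n,n+'3'); im=cv2.imread(f'pics/{n}3.png')[v:v+130,u:u+130]; cv2.imwrite(f'pics/{n}3c.png',cv2.resize(im,None,fx=4.5,fy=4.5,interpolation=cv2.INTER_CUBIC))
```

```text
t 5.25 pos [473.97538 171.61433  93.44912] F [-0.4747  -0.36112  0.52525] w 18.837741899466828 q [ 0.08671 -0.17706 -0.39094  1.35942  0.001    1.6823 ]
x [-0.00259  0.00078 -1.     ] y [ 0.99969 -0.02479 -0.00261] z [-0.0248  -0.99969 -0.00071]
```

View pics/side3c.png

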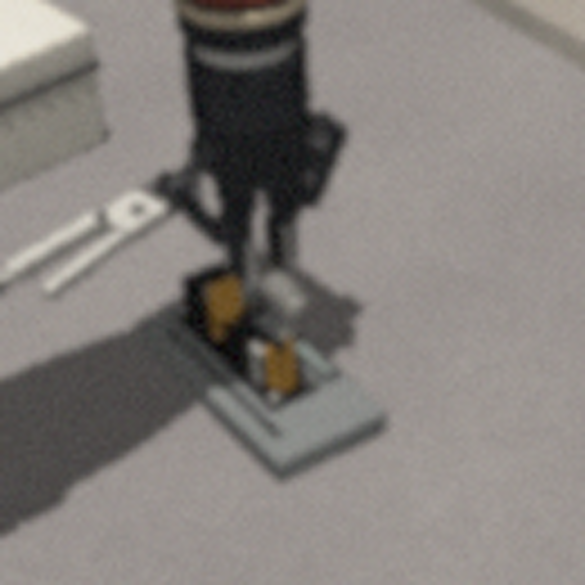

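View pics/top3c.png

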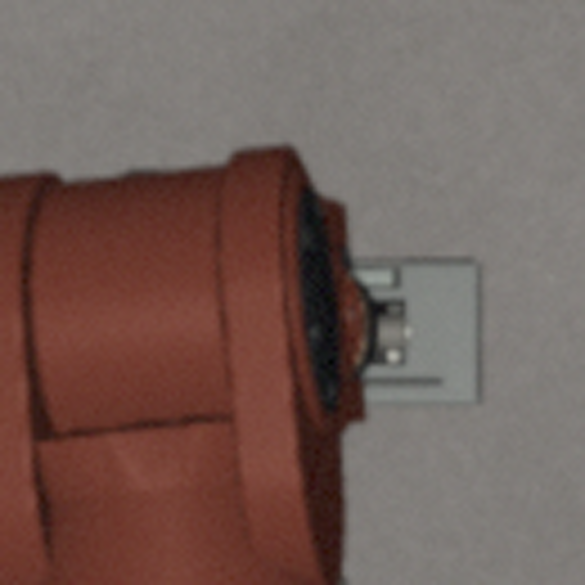

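Top view: the cell's nub end protrudes past the arm at about (395,335) in the crop, in line with the cradle screws. I'll measure its offset from the cradle axis in that same view.

Run:
```python
from prof import *
c=load('top3'); o=(475.5,193.3); a=88.6
ss=np.arange(-95,-20,.25); ts=np.arange(-50,50,.25)
im=sample(c,o,a,.1125,ss,ts)
v=np.clip(im,0,255).astype(np.uint8).transpose(1,0,2)[::-1]; v=cv2.resize(v,None,fx=2,fy=2); 
for s in range(-90,-20,10): cv2.line(v,(int((s+95)*8),0),(int((s+95)*8),8),(255,0,0),1)
cv2.imwrite('pics/n3.png',v[:,:,::-1])
# nub: brightest
g=im.mean(-1)
for s0 in (-62,-60,-58,-56,-54,-52): 
    i=np.argmin(abs(ss-s0)); p=g[i]; k=abs(ts)<14; w=np.clip(p[k]-90,0,None); print(s0,'max',p[k].max(),'cen',(w*ts[k]).sum()/max(w.sum(),1),[int(x) for x in p[k][::8]])
```

```text
-62 max 143.0 cen -0.031668251298178955 [131, 131, 129, 128, 128, 128, 136, 143, 137, 131, 125, 125, 128, 132]
-60 max 158.0 cen -0.05977093772369387 [122, 122, 122, 120, 117, 125, 144, 157, 150, 130, 117, 117, 120, 120]
-58 max 141.66666666666666 cen 1.40692060085837 [93, 92, 93, 98, 102, 111, 128, 141, 134, 118, 109, 104, 99, 101]
-56 max 120.0 cen 3.224639580602882 [73, 73, 70, 80, 92, 100, 111, 120, 117, 111, 107, 97, 90, 104]
-54 max 146.33333333333334 cen 4.80705275229358 [84, 86, 77, 79, 93, 107, 118, 123, 124, 118, 110, 101, 105, 133]
-52 max 170.33333333333334 cen 5.6899905123339645 [86, 90, 81, 80, 94, 106, 119, 126, 125, 119, 111, 106, 118, 154]
```

View pics/n3.png

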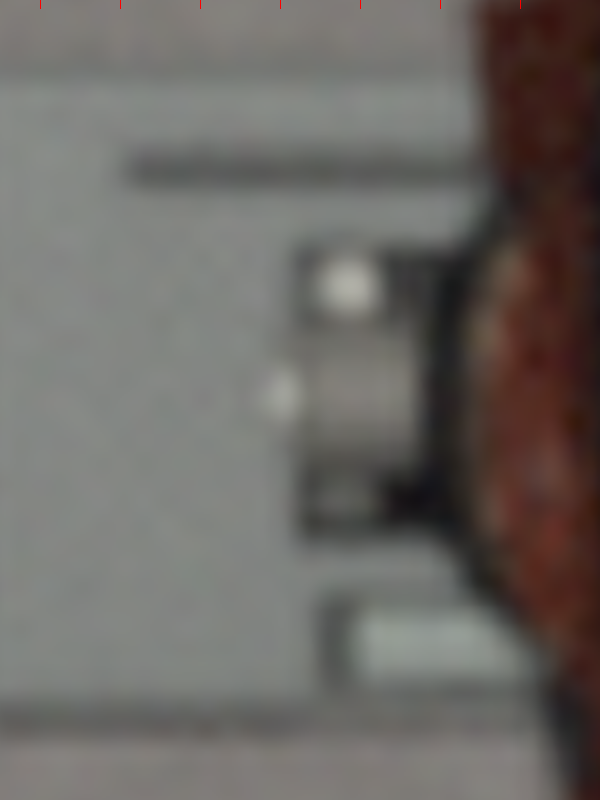

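Run:
```python
from go import *
inc((474.5,193.4,76),target(88.6-180))
```

```text
offset [ 0.01783 -0.0004  -0.0221 ] ang [-0.00137 -0.00094  0.00188]
```

Request:
carry_out --increments '[{"gripper": 0.015,"offset": [0.008,0,-0.011],"angular": [-0.001,-0.001,0.002]},{"gripper": 0.015,"offset": [0.0178,0,-0.022],"angular": [-0.001,-0.001,0.002]},{"gripper": 0.015,"offset": [0.0178,0,-0.022],"angular": [-0.001,-0.001,0.002]}]'

```text
time: 5.72
eef_pos: [0.474, 0.1949, 0.0749]
tool_rot: [-0.494, -0.505, -0.495, 0.506]
contact_force: [-0.9, -0.2, 0.1]
width: 0.0189
```

Run:
```python
from go import *
st()
for n,(u,v) in(('side',(195,145)),('top',(190,215))):
    cap(n,n+'4'); im=cv2.imread(f'pics/{n}4.png')[v:v+65,u:u+75]; cv2.imwrite(f'pics/{n}4c.png',cv2.resize(im,None,fx=8,fy=8,interpolation=cv2.INTER_CUBIC))
c=load('side4'); P=cloud(c)
b=(cv2.cvtColor(c['pixels'],cv2.COLOR_RGB2HSV)[...,1]>110)
```

```text
t 5.725 pos [473.97915 194.8792   74.91499] F [-0.94168 -0.21086  0.09727] w 18.870468263651446 q [ 0.13431 -0.14292 -0.3941   1.32111  0.00017  1.72746]
x [-0.0015  -0.00003 -1.     ] y [ 0.99975 -0.02235 -0.00149] z [-0.02235 -0.99975  0.00007]
```

View pics/side4c.png

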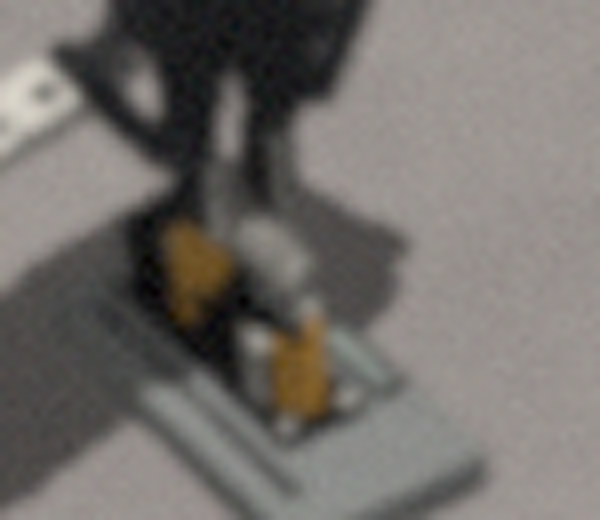

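View pics/top4c.png

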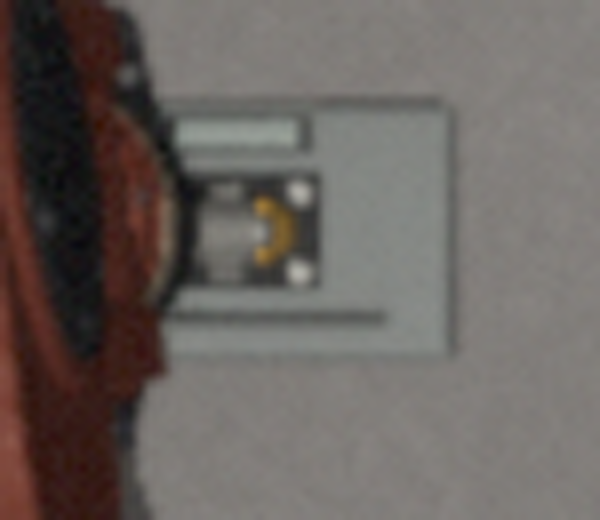

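Top view: the nub at (265,233) sits laterally between the two post tops at (262,205) and (262,257). Now I'll measure its along-axis position relative to the posts.

Run:
```python
from prof import *
c=load('top4'); o=(475.5,193.3); a=88.6
ss=np.arange(-60,-15,.25); ts=np.arange(-25,25,.25)
outs=[]
for z in(.094,.0605):
    im=sample(c,o,a,z,ss,ts)
    v=np.clip(im,0,255).astype(np.uint8).transpose(1,0,2)[::-1]; v=cv2.resize(v,None,fx=4,fy=4); 
    for s in range(-60,-15,5): cv2.line(v,(int((s+60)*16),0),(int((s+60)*16),8 if s%10 else 20),(255,0,0),1)
    for t in range(-20,21,5): cv2.line(v,(0,int((25-t)*16)),(8 if t else 20,int((25-t)*16)),(255,0,0),1)
    outs.append(cv2.resize(v,None,fx=.55,fy=.55,interpolation=cv2.INTER_AREA))
cv2.imwrite('pics/n4.png',np.hstack(outs)[:,:,::-1])
```

```text
(no output)
```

View pics/n4.png

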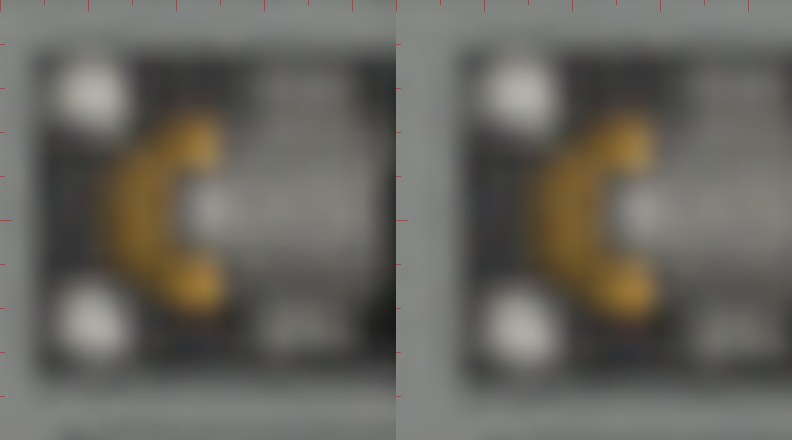

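Request:
carry_out --increments '[{"gripper": 0.015,"offset": [0,0,0.0015],"angular": [0,0,0]},{"gripper": 0.015,"offset": [0.008,0,0.0015],"angular": [0,0,0]},{"gripper": 0.015,"offset": [0.012,0,0.0015],"angular": [0,0,0]},{"gripper": 0.015,"offset": [0.015,0,0.0015],"angular": [0,0,0]},{"gripper": 0.015,"offset": [0.015,0,0.0015],"angular": [0,0,0]}]'

```text
time: 6.45
eef_pos: [0.4747, 0.1927, 0.061]
tool_rot: [0.494, 0.506, 0.494, -0.506]
contact_force: [0.0, 0.4, -1.3]
width: 0.0187
```

```bash
python3 -c "
from go import *
st()"
```

```text
t 6.45 pos [474.72339 192.66819  60.98629] F [ 0.01563  0.39006 -1.25729] w 18.73208732415607 q [ 0.12972 -0.13779 -0.41505  1.29341  0.00012  1.72404]
x [ 0.00011  0.00014 -1.     ] y [ 0.99972 -0.02352  0.0001 ] z [-0.02352 -0.99972 -0.00014]
```

Request:
carry_out --increments '[{"gripper": 0.015,"offset": [0.003,0,0],"angular": [0,0,0]},{"gripper": 0.015,"offset": [0.006,0,0],"angular": [0,0,0]},{"gripper": 0.015,"offset": [0.006,0,0],"angular": [0,0,0]}]'

```text
time: 6.82
eef_pos: [0.4748, 0.1927, 0.055]
tool_rot: [0.494, 0.506, 0.494, -0.506]
contact_force: [-0.4, -0.0, -0.9]
width: 0.019
```

```bash
python3 -c "
from go import *
st();st()"
```

```text
t 6.825 pos [474.76741 192.69967  55.00525] F [-0.40863 -0.01564 -0.92682] w 19.004766318229336 q [ 0.12978 -0.13402 -0.42265  1.28194  0.00011  1.72403]
x [ 0.00021  0.00014 -1.     ] y [ 0.99972 -0.02345  0.00021] z [-0.02345 -0.99973 -0.00014]
t 6.825 pos [474.76741 192.69967  55.00525] F [-0.40863 -0.01564 -0.92682] w 19.004766318229336 q [ 0.12978 -0.13402 -0.42265  1.28194  0.00011  1.72403]
x [ 0.00021  0.00014 -1.     ] y [ 0.99972 -0.02345  0.00021] z [-0.02345 -0.99973 -0.00014]
```

No contact while descending. Now I'll creep towards the plate (tool −z) and watch Fy.

Request:
carry_out --increments '[{"gripper": 0.015,"offset": [0,0,-0.001],"angular": [0,0,0]},{"gripper": 0.015,"offset": [0,0,-0.002],"angular": [0,0,0]},{"gripper": 0.015,"offset": [0,0,-0.003],"angular": [0,0,0]},{"gripper": 0.015,"offset": [0,0,-0.003],"angular": [0,0,0]}]'

```text
time: 7.32
eef_pos: [0.4751, 0.1958, 0.0554]
tool_rot: [0.494, 0.506, 0.494, -0.506]
contact_force: [-0.2, 0.4, -0.7]
width: 0.0187
```

Request:
carry_out --increments '[{"gripper": 0.015,"offset": [0,0,-0.001],"angular": [0,0,0]},{"gripper": 0.015,"offset": [0,0,-0.001],"angular": [0,0,0]}]'

```text
time: 7.58
eef_pos: [0.4751, 0.1965, 0.0553]
tool_rot: [0.494, 0.506, 0.494, -0.506]
contact_force: [-0.1, -1.0, -0.7]
width: 0.019
```

Request:
carry_out --increments '[{"gripper": 0.015,"offset": [0,0,-0.001],"angular": [0,0,0]},{"gripper": 0.015,"offset": [0,0,-0.001],"angular": [0,0,0]}]'

```text
time: 7.82
eef_pos: [0.4751, 0.1974, 0.0553]
tool_rot: [0.494, 0.506, 0.494, -0.506]
contact_force: [-0.1, -3.5, 0.4]
width: 0.0187
```

Plate contact at y ≈ 0.197, so home is at TCP y ≈ 0.201, as predicted from vision. Pushing on gently.

Request:
carry_out --increments '[{"gripper": 0.015,"offset": [0,0,-0.001],"angular": [0,0,0]},{"gripper": 0.015,"offset": [0,0,-0.002],"angular": [0,0,0]},{"gripper": 0.015,"offset": [0,0,-0.002],"angular": [0,0,0]}]'

```text
time: 8.2
eef_pos: [0.4751, 0.1992, 0.0553]
tool_rot: [-0.494, -0.506, -0.494, 0.506]
contact_force: [-0.6, -6.5, 0.6]
width: 0.0189
```

Request:
carry_out --increments '[{"gripper": 0.015,"offset": [0,0,-0.001],"angular": [0,0,0]},{"gripper": 0.015,"offset": [0,0,-0.002],"angular": [0,0,0]},{"gripper": 0.015,"offset": [0,0,-0.002],"angular": [0,0,0]}]'

```text
time: 8.57
eef_pos: [0.4752, 0.2008, 0.0553]
tool_rot: [-0.495, -0.506, -0.493, 0.506]
contact_force: [-0.3, -8.8, 0.7]
width: 0.0189
```

Request:
carry_out --increments '[{"gripper": 0.015,"offset": [0,0,-0.001],"angular": [0,0,0]},{"gripper": 0.015,"offset": [0,0,-0.0018],"angular": [0,0,0]},{"gripper": 0.015,"offset": [0,0,-0.0018],"angular": [0,0,0]}]'

```text
time: 8.95
eef_pos: [0.4752, 0.2022, 0.0553]
tool_rot: [-0.495, -0.505, -0.493, 0.507]
contact_force: [-1.2, -10.0, 1.6]
width: 0.0188
```

Run:
```python
from go import *
st()
print(sensors.read_state()['ft_torque'])
for n,(u,v) in(('side',(195,145)),('top',(190,215))):
    cap(n,n+'5'); im=cv2.imread(f'pics/{n}5.png')[v:v+65,u:u+75]; cv2.imwrite(f'pics/{n}5c.png',cv2.resize(im,None,fx=6,fy=6,interpolation=cv2.INTER_CUBIC))
a=cv2.imread('pics/side5c.png');b=cv2.imread('pics/top5c.png'); cv2.imwrite('pics/b5.png',np.hstack([a,b])[:, :800])
```

```text
t 8.95 pos [475.24509 202.24477  55.33832] F [-1.2308  -9.96329  1.63583] w 18.82917451425592 q [ 0.15048 -0.12029 -0.4094   1.28159 -0.00274  1.74556]
x [ 0.00052 -0.00269 -1.     ] y [ 0.99971 -0.02428  0.00058] z [-0.02428 -0.9997   0.00268]
[-2.34637  0.25917 -0.00374]
```

View pics/b5.png

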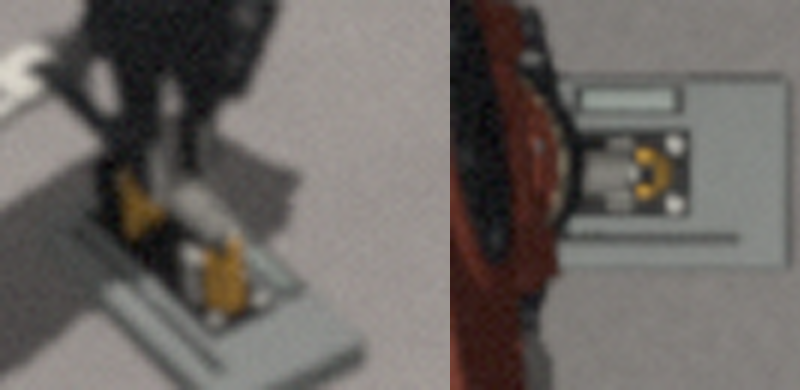

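Views: the nub face now sits just in front of the posts, with the nub over the slot at (633,173). Adding 0.7 mm of margin, then lowering.

Request:
carry_out --increments '[{"gripper": 0.015,"offset": [0,0,-0.0007],"angular": [0,0,0]},{"gripper": 0.015,"offset": [0.001,0,-0.0007],"angular": [0,0,0]},{"gripper": 0.015,"offset": [0.002,0,-0.0007],"angular": [0,0,0]},{"gripper": 0.015,"offset": [0.003,0,-0.0007],"angular": [0,0,0]},{"gripper": 0.015,"offset": [0.0035,0,-0.0007],"angular": [0,0,0]},{"gripper": 0.015,"offset": [0.0035,0,-0.0007],"angular": [0,0,0]}]'

```text
time: 9.8
eef_pos: [0.4757, 0.2028, 0.0527]
tool_rot: [-0.495, -0.506, -0.493, 0.506]
contact_force: [-2.4, -12.2, 7.3]
width: 0.0186
```

Request:
carry_out --increments '[{"gripper": 0.015,"offset": [0.001,0,0],"angular": [0,0,0]},{"gripper": 0.015,"offset": [0.002,0,0],"angular": [0,0,0]},{"gripper": 0.015,"offset": [0.002,0,0],"angular": [0,0,0]}]'

```text
time: 10.18
eef_pos: [0.4761, 0.2028, 0.0508]
tool_rot: [-0.495, -0.506, -0.493, 0.506]
contact_force: [-1.1, -11.7, 6.4]
width: 0.0188
```

Run:
```python
from go import *
st()
print(sensors.read_state()['ft_torque'])
for n,(u,v) in(('side',(195,145)),('top',(190,215))):
    cap(n,n+'6'); im=cv2.imread(f'pics/{n}6.png')[v:v+65,u:u+75]; cv2.imwrite(f'pics/{n}6c.png',cv2.resize(im,None,fx=8,fy=8,interpolation=cv2.INTER_CUBIC))
```

```text
t 10.175 pos [476.09001 202.82382  50.79014] F [ -1.05672 -11.65363   6.40023] w 18.788231281016742 q [ 0.15159 -0.11647 -0.41428  1.27117 -0.00309  1.74687]
x [ 0.00227 -0.00278 -0.99999] y [ 0.9997  -0.02447  0.00233] z [-0.02448 -0.9997   0.00272]
[-2.4817   0.21698  0.02327]
```

View pics/side6c.png

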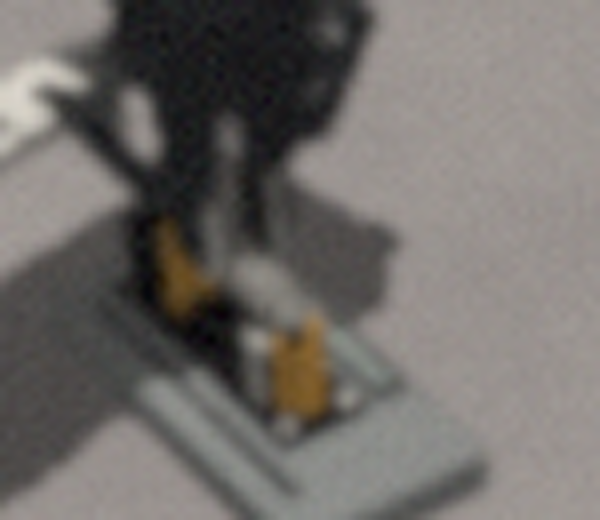

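View pics/top6c.png

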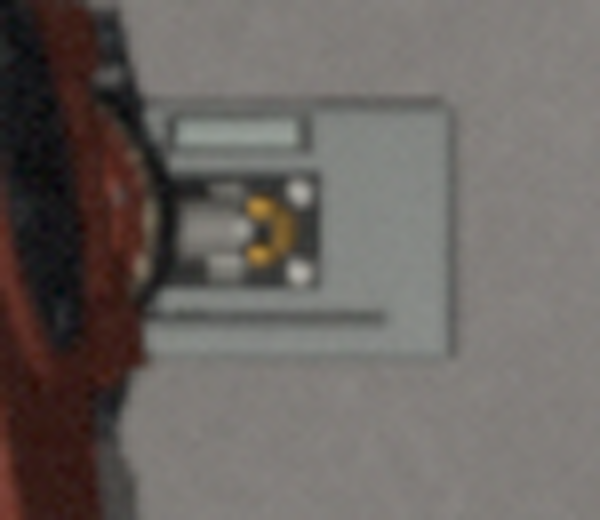

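Views: the nub is in the slot between the posts with the body face in front of them, so the Fz looks like plate friction rather than posts. Continuing down towards the jaws.

Request:
carry_out --increments '[{"gripper": 0.015,"offset": [0.001,0,0],"angular": [0,0,0]},{"gripper": 0.015,"offset": [0.002,0,0],"angular": [0,0,0]},{"gripper": 0.015,"offset": [0.003,0,0],"angular": [0,0,0]},{"gripper": 0.015,"offset": [0.003,0,0],"angular": [0,0,0]}]'

```text
time: 10.78
eef_pos: [0.4764, 0.2028, 0.048]
tool_rot: [0.495, 0.506, 0.492, -0.506]
contact_force: [-1.0, -12.3, 8.7]
width: 0.0189
```

Request:
carry_out --increments '[{"gripper": 0.015,"offset": [0.001,0,0],"angular": [0,0,0]},{"gripper": 0.015,"offset": [0.002,0,0],"angular": [0,0,0]},{"gripper": 0.015,"offset": [0.002,0,0],"angular": [0,0,0]}]'

```text
time: 11.15
eef_pos: [0.4764, 0.2028, 0.0461]
tool_rot: [0.495, 0.506, 0.492, -0.506]
contact_force: [-0.4, -12.2, 8.3]
width: 0.0189
```

Run:
```python
from go import *
st()
for n,(u,v) in(('side',(195,145)),('top',(190,215))):
    cap(n,n+'7'); im=cv2.imread(f'pics/{n}7.png')[v:v+65,u:u+75]; cv2.imwrite(f'pics/{n}7c.png',cv2.resize(im,None,fx=8,fy=8,interpolation=cv2.INTER_CUBIC))
```

```text
t 11.15 pos [476.44062 202.84124  46.06254] F [ -0.42778 -12.20073   8.28232] w 18.85963869748438 q [ 0.15154 -0.1132  -0.42001  1.26144 -0.0031   1.74693]
x [ 0.00298 -0.00269 -0.99999] y [ 0.99969 -0.02459  0.00305] z [-0.0246  -0.99969  0.00261]
```

View pics/side7c.png

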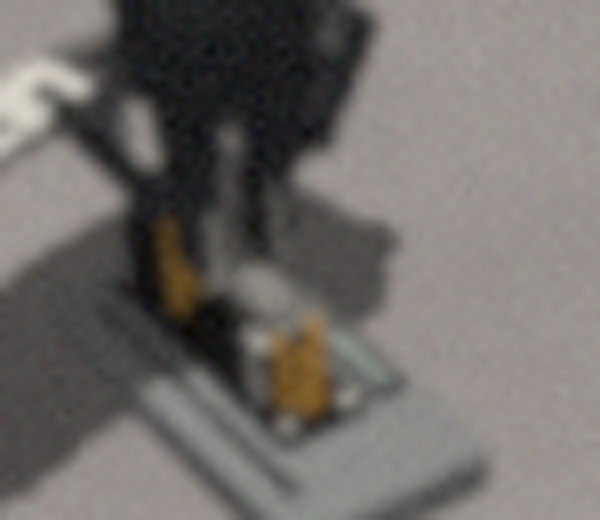

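View pics/top7c.png

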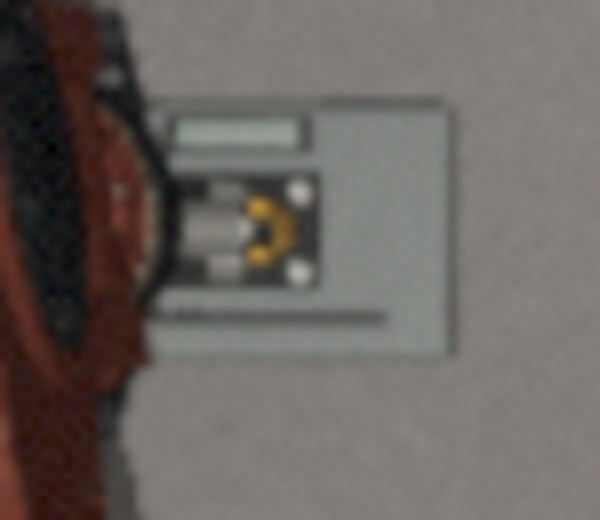

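Views: the nub tip (250,230) is now down in the slot and centred between the posts. Going lower.

Request:
carry_out --increments '[{"gripper": 0.015,"offset": [0.001,0,0],"angular": [0,0,0]},{"gripper": 0.015,"offset": [0.002,0,0],"angular": [0,0,0]},{"gripper": 0.015,"offset": [0.002,0,0],"angular": [0,0,0]}]'

```text
time: 11.62
eef_pos: [0.4764, 0.2029, 0.0443]
tool_rot: [0.495, 0.506, 0.492, -0.506]
contact_force: [-3.0, -11.0, 9.5]
width: 0.0185
```

Request:
carry_out --increments '[{"gripper": 0.015,"offset": [0.001,0,0],"angular": [0,0,0]},{"gripper": 0.015,"offset": [0.001,0,0],"angular": [0,0,0]}]'

```text
time: 11.88
eef_pos: [0.4765, 0.203, 0.0435]
tool_rot: [0.495, 0.506, 0.492, -0.506]
contact_force: [-2.5, -11.5, 11.1]
width: 0.0189
```

Run:
```python
from go import *
st(); print(sensors.read_state()['ft_torque'])
c=cap('side','side8'); P=cloud(c)
# cell top ridge: points between posts and fingers
for n,(u,v) in(('side',(195,145)),):
    im=cv2.imread(f'pics/{n}8.png')[v:v+65,u:u+75]; cv2.imwrite(f'pics/{n}8c.png',cv2.resize(im,None,fx=8,fy=8,interpolation=cv2.INTER_CUBIC))
c=cap('top','top8'); P=cloud(c)
m=(P[...,2]>.05)&(P[...,2]<.1)&(abs(P[...,0]-.475)<.005)&(P[...,1]<.19)&(P[...,1]>.15)
q=P[m]*1000; print(len(q)); k=np.argsort(q[:,1]); print(q[k][:, 1:].round())
```

```text
t 11.875 pos [476.49384 202.9909   43.49317] F [ -2.51575 -11.46128  11.08843] w 18.907146493331524 q [ 0.15169 -0.11143 -0.42314  1.2563  -0.00292  1.747  ]
x [ 0.00319 -0.00246 -0.99999] y [ 0.99969 -0.02451  0.00325] z [-0.02451 -0.9997   0.00238]
[-2.3943   0.52075 -0.09135]
33
[[154.  52.]
 [154.  51.]
 [165.  68.]
 [165.  67.]
 [166.  63.]
 [167.  76.]
 [167.  72.]
 [168.  70.]
 [168.  69.]
 [169.  77.]
 [170.  72.]
 [170.  73.]
 [170.  72.]
 [173.  73.]
 [173.  71.]
 [173.  70.]
 [173.  68.]
 [175.  75.]
 [176.  71.]
 [176.  70.]
 [176.  69.]
 [178.  74.]
 [178.  72.]
 [178.  71.]
 [179.  69.]
 [180.  75.]
 [180.  75.]
 [181.  72.]
 [181.  70.]
 [183.  74.]
 [183.  73.]
 [183.  72.]
 [184.  71.]]
```

View pics/side8c.png

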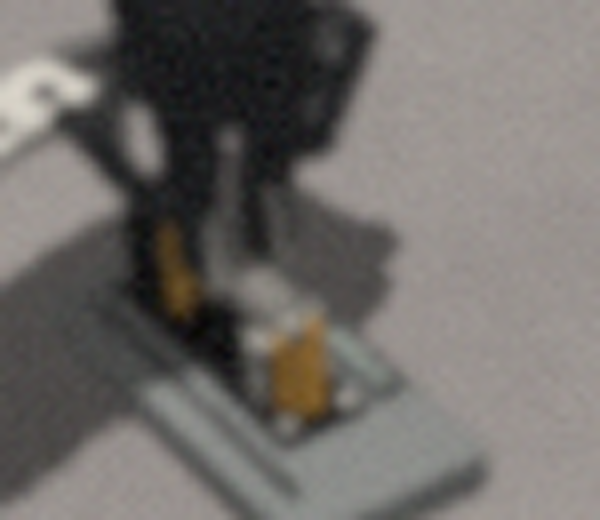

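Side view: the nub end rests on the jaws with the cell about level (top ≈ 72 mm). Fz rises to 11 N, consistent with jaw contact. I'll ease back onto the posts, then release.

Request:
carry_out --increments '[{"gripper": 0.015,"offset": [-0.0005,0,0.0007],"angular": [0,0,0]},{"gripper": 0.015,"offset": [-0.001,0,0.0013],"angular": [0,0,0]},{"gripper": 0.015,"offset": [-0.001,0,0.0013],"angular": [0,0,0]}]'

```text
time: 12.35
eef_pos: [0.4762, 0.2018, 0.0437]
tool_rot: [0.495, 0.506, 0.493, -0.506]
contact_force: [0.6, -9.9, 5.1]
width: 0.0188
```

Request:
carry_out --force 20 --increments '[{"gripper": 0.023,"offset": [0,0,0],"angular": [0,0,0]},{"gripper": 0.03,"offset": [0,0,0],"angular": [0,0,0]},{"gripper": 0.036,"offset": [0,0,0],"angular": [0,0,0]},{"gripper": 0.036,"offset": [0,0,0],"angular": [0,0,0]}]'

```text
time: 12.85
eef_pos: [0.4751, 0.2031, 0.0427]
tool_rot: [0.494, 0.506, 0.494, -0.506]
contact_force: [0.5, -1.2, 1.3]
width: 0.036
```

Run:
```python
from go import *
st()
for n,(u,v) in(('side',(195,145)),('top',(190,215))):
    c=cap(n,n+'9'); im=cv2.imread(f'pics/{n}9.png')[v:v+65,u:u+75]; cv2.imwrite(f'pics/{n}9c.png',cv2.resize(im,None,fx=8,fy=8,interpolation=cv2.INTER_CUBIC))
```

```text
t 12.85 pos [475.13774 203.08607  42.74656] F [ 0.50573 -1.20743  1.25392] w 35.96735144826874 q [ 0.15019 -0.11246 -0.42548  1.25718  0.00034  1.7443 ]
x [ 0.00054  0.00042 -1.     ] y [ 0.99973 -0.02332  0.00053] z [-0.02332 -0.99973 -0.00044]
```

View pics/side9c.png

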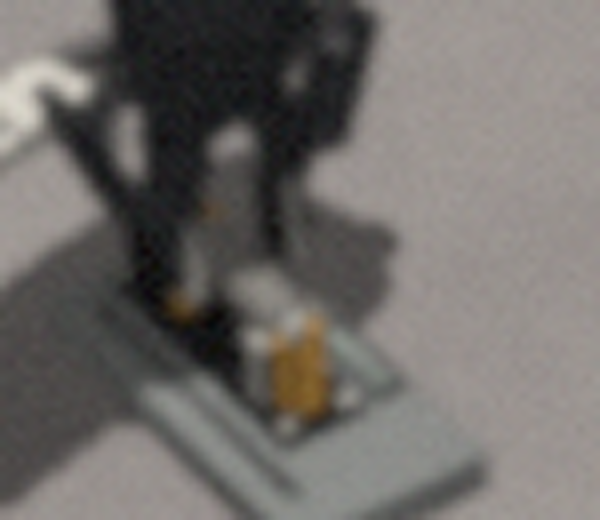

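View pics/top9c.png

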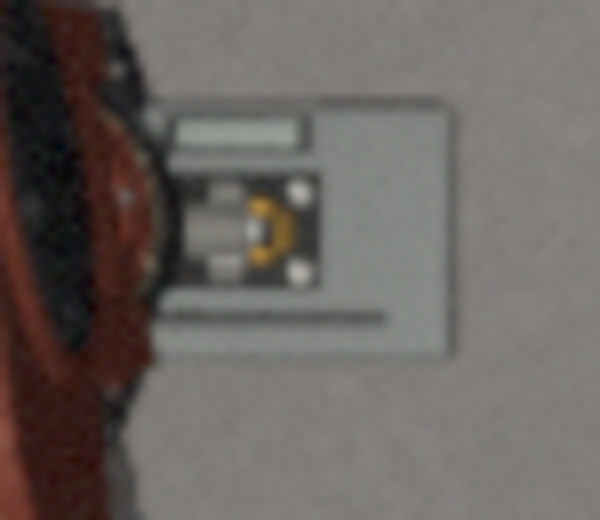

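Released: the nub end stays behind the posts and on the jaws, nub tip at (257,230) in the top crop. Retreating straight up to look.

Request:
carry_out --increments '[{"gripper": 0.036,"offset": [-0.02,0,0],"angular": [0,0,0]},{"gripper": 0.036,"offset": [-0.05,0,0],"angular": [0,0,0]},{"gripper": 0.02,"offset": [-0.09,0,0],"angular": [0,0,0]},{"gripper": 0,"offset": [-0.12,0,0.0],"angular": [0,0,0]},{"gripper": 0,"offset": [-0.12,0,0.0],"angular": [0,0,0]},{"gripper": 0,"offset": [-0.12,0,0.0],"angular": [0,0,0]}]'

```text
time: 13.7
eef_pos: [0.4749, 0.2028, 0.162]
tool_rot: [-0.494, -0.506, -0.494, 0.506]
contact_force: [-0.6, 0.1, -0.6]
width: 0.0
```

Run:
```python
from go import *
st()
for n,(u,v) in(('side',(195,130)),('top',(190,215))):
    c=cap(n,n+'10'); im=cv2.imread(f'pics/{n}10.png')[v:v+75,u:u+75]; cv2.imwrite(f'pics/{n}10c.png',cv2.resize(im,None,fx=8,fy=8,interpolation=cv2.INTER_CUBIC))
c=load('side10'); P=cloud(c)
m=(P[...,2]>.045)&(P[...,2]<.085)&(abs(P[...,0]-.475)<.006)&(P[...,1]<.25)&(P[...,1]>.15)
q=P[m]*1000; 
for y in range(160,250,6):
    k=abs(q[:,1]-y)<3
    if k.sum(): print(y,k.sum(),np.percentile(q[k,2],[50,80,100]).round(1))
```

```text
t 13.7 pos [474.85463 202.84861 161.99837] F [-0.63902  0.13582 -0.58976] w 0.02248601869479302 q [ 0.14994 -0.15616 -0.24768  1.47947  0.00012  1.74424]
x [-0.00021  0.00009 -1.     ] y [ 0.99972 -0.0235  -0.00021] z [-0.0235  -0.99972 -0.00008]
160 12 [60.5 63.5 69.1]
166 12 [67.6 72.1 73.1]
172 5 [73.2 75.1 75.3]
178 4 [72.6 73.2 73.6]
184 2 [73.4 73.4 73.4]
190 4 [70.4 71.6 72.8]
196 5 [71.6 73.3 75.7]
202 4 [72.4 72.6 72.8]
208 1 [69.8 69.8 69.8]
214 4 [70.8 70.9 71. ]
220 3 [70.7 71.4 71.8]
226 3 [69.8 69.9 70. ]
232 6 [68.3 69.5 71.2]
```

View pics/side10c.png

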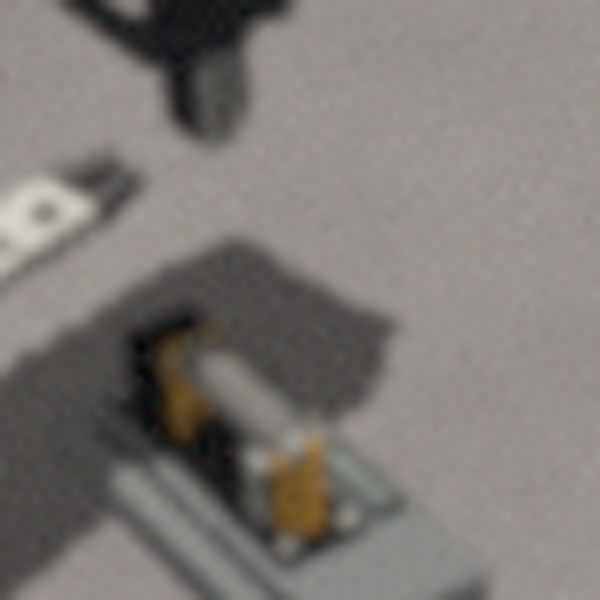

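Side view: the cell sits between plate and posts, nub end on the jaws, and the flat end has only partly dropped (top ≈ 70 mm, nub end ≈ 73 mm). I'll first settle the flat end down into the V with the closed fingertips, then press the nub end.

Request:
carry_out --increments '[{"gripper": 0,"offset": [0.04,0,-0.013],"angular": [0,0,0]},{"gripper": 0,"offset": [0.08,0,-0.013],"angular": [0,0,0]},{"gripper": 0,"offset": [0.086,0,-0.013],"angular": [0,0,0]},{"gripper": 0,"offset": [0.088,0,-0.013],"angular": [0,0,0]},{"gripper": 0,"offset": [0.088,0,-0.013],"angular": [0,0,0]}]'

```text
time: 14.42
eef_pos: [0.4764, 0.216, 0.0763]
tool_rot: [0.495, 0.507, 0.494, -0.505]
contact_force: [0.5, 0.0, 0.3]
width: -0.0
```

Request:
carry_out --increments '[{"gripper": 0,"offset": [0.001,0,0],"angular": [0,0,0]},{"gripper": 0,"offset": [0.002,0,0],"angular": [0,0,0]},{"gripper": 0,"offset": [0.003,0,0],"angular": [0,0,0]}]'

```text
time: 14.8
eef_pos: [0.4757, 0.2159, 0.072]
tool_rot: [0.494, 0.506, 0.494, -0.506]
contact_force: [0.3, 1.1, -0.2]
width: -0.0003
```

Request:
carry_out --increments '[{"gripper": 0,"offset": [0.001,0,0],"angular": [0,0,0]},{"gripper": 0,"offset": [0.002,0,0],"angular": [0,0,0]}]'

```text
time: 15.05
eef_pos: [0.4755, 0.2159, 0.0697]
tool_rot: [0.494, 0.506, 0.494, -0.506]
contact_force: [0.0, -1.2, -0.8]
width: -0.0002
```

Request:
carry_out --increments '[{"gripper": 0,"offset": [0.001,0,0],"angular": [0,0,0]},{"gripper": 0,"offset": [0.002,0,0],"angular": [0,0,0]}]'

```text
time: 15.3
eef_pos: [0.4755, 0.2159, 0.0678]
tool_rot: [0.494, 0.506, 0.494, -0.506]
contact_force: [-0.2, -0.8, -0.5]
width: -0.0002
```

Request:
carry_out --increments '[{"gripper": 0,"offset": [0.001,0,0],"angular": [0,0,0]},{"gripper": 0,"offset": [0.002,0,0],"angular": [0,0,0]}]'

```text
time: 15.55
eef_pos: [0.4755, 0.2159, 0.0657]
tool_rot: [0.494, 0.506, 0.494, -0.506]
contact_force: [0.0, -0.7, 0.1]
width: -0.0001
```

Run:
```python
from go import *
st()
for n,(u,v) in(('side',(195,130)),):
    c=cap(n,n+'11'); im=cv2.imread(f'pics/{n}11.png')[v:v+75,u:u+75]; cv2.imwrite(f'pics/{n}11c.png',cv2.resize(im,None,fx=8,fy=8,interpolation=cv2.INTER_CUBIC))
```

```text
t 15.55 pos [475.49758 215.89353  65.74338] F [ 0.0232  -0.69567  0.07163] w -0.12473963942037948 q [ 0.17537 -0.11008 -0.3807   1.29952  0.00006  1.76971]
x [ 0.00064  0.00017 -1.     ] y [ 0.99972 -0.02354  0.00063] z [-0.02354 -0.99972 -0.00019]
```

View pics/side11c.png

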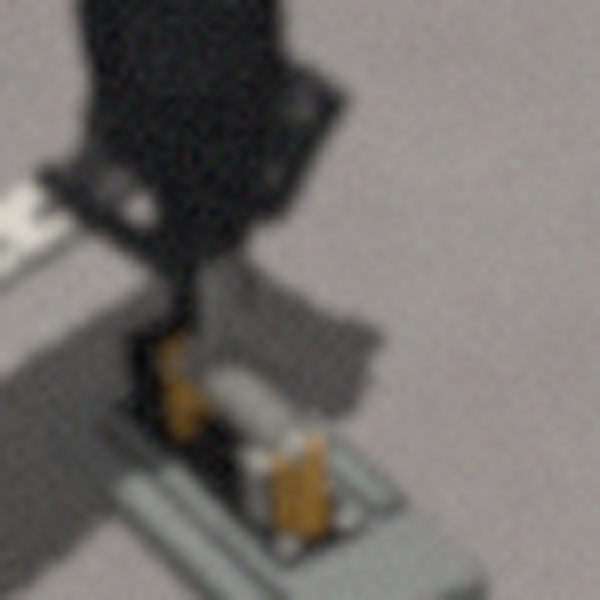

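No contact at 65.7 mm, so the cell may already lie tilted in the V. Feeling further.

Request:
carry_out --increments '[{"gripper": 0,"offset": [0.001,0,0],"angular": [0,0,0]},{"gripper": 0,"offset": [0.001,0,0],"angular": [0,0,0]}]'

```text
time: 15.85
eef_pos: [0.4754, 0.2159, 0.0647]
tool_rot: [0.494, 0.506, 0.494, -0.506]
contact_force: [0.0, -0.9, -0.8]
width: 0.0001
```

Request:
carry_out --increments '[{"gripper": 0,"offset": [0.001,0,0],"angular": [0,0,0]},{"gripper": 0,"offset": [0.001,0,0],"angular": [0,0,0]}]'

```text
time: 16.1
eef_pos: [0.4754, 0.2159, 0.0637]
tool_rot: [0.494, 0.506, 0.494, -0.506]
contact_force: [-0.1, -0.4, -0.5]
width: 0.0001
```

Request:
carry_out --increments '[{"gripper": 0,"offset": [0.001,0,0],"angular": [0,0,0]},{"gripper": 0,"offset": [0.001,0,0],"angular": [0,0,0]}]'

```text
time: 16.35
eef_pos: [0.4755, 0.2159, 0.0627]
tool_rot: [0.494, 0.506, 0.494, -0.506]
contact_force: [0.3, 0.1, -0.7]
width: -0.0001
```

Run:
```python
from go import *
st()
for n,(u,v) in(('side',(195,130)),('top',(190,215))):
    c=cap(n,n+'12'); im=cv2.imread(f'pics/{n}12.png')[v:v+75,u:u+75]; cv2.imwrite(f'pics/{n}12c.png',cv2.resize(im,None,fx=8,fy=8,interpolation=cv2.INTER_CUBIC))
c=load('side12'); P=cloud(c)
for v in range(168,192,2): print(v,[(int(u),(P[v,u]*1000).round().astype(int).tolist()) for u in range(216,236,3)])
```

```text
t 16.35 pos [475.45972 215.89094  62.70084] F [ 0.28649  0.05111 -0.6755 ] w -0.10118971610290074 q [ 0.17537 -0.10824 -0.3846   1.2939   0.00007  1.76971]
x [ 0.00053  0.00017 -1.     ] y [ 0.99972 -0.02354  0.00052] z [-0.02354 -0.99972 -0.00018]
168 [(216, [525, 342, -1]), (219, [462, 208, 106]), (222, [470, 204, 105]), (225, [485, 212, 93]), (228, [561, 319, -4]), (231, [569, 312, -4]), (234, [575, 302, -1])]
170 [(216, [478, 258, 62]), (219, [461, 207, 100]), (222, [468, 201, 100]), (225, [544, 313, -1]), (228, [552, 307, -2]), (231, [561, 302, -3]), (234, [568, 292, 0])]
172 [(216, [473, 249, 61]), (219, [460, 206, 93]), (222, [468, 203, 91]), (225, [541, 309, -6]), (228, [545, 296, -1]), (231, [552, 288, 1]), (234, [561, 283, -1])]
174 [(216, [462, 232, 69]), (219, [469, 225, 70]), (222, [477, 219, 69]), (225, [531, 293, 0]), (228, [539, 287, -1]), (231, [546, 279, 0]), (234, [554, 273, 0])]
176 [(216, [462, 232, 61]), (219, [465, 219, 67]), (222, [469, 207, 72]), (225, [476, 200, 73]), (228, [515, 249, 25]), (231, [541, 272, -1]), (234, [548, 264, 0])]
178 [(216, [-17, -642, 
[... 438 characters left out ...]
5, 166, 71]), (234, [515, 213, 22])]
184 [(216, [460, 235, 27]), (219, [467, 229, 28]), (222, [466, 206, 43]), (225, [464, 185, 57]), (228, [464, 167, 69]), (231, [472, 163, 67]), (234, [507, 202, 25])]
186 [(216, [456, 228, 26]), (219, [464, 223, 25]), (222, [469, 213, 29]), (225, [459, 177, 57]), (228, [463, 166, 62]), (231, [472, 164, 58]), (234, [480, 159, 58])]
188 [(216, [451, 222, 24]), (219, [456, 210, 29]), (222, [464, 206, 27]), (225, [458, 176, 50]), (228, [472, 183, 38]), (231, [475, 169, 45]), (234, [477, 155, 53])]
190 [(216, [446, 213, 24]), (219, [453, 208, 24]), (222, [458, 197, 28]), (225, [466, 192, 27]), (228, [462, 167, 45]), (231, [466, 156, 50]), (234, [475, 153, 48])]
```

View pics/side12c.png

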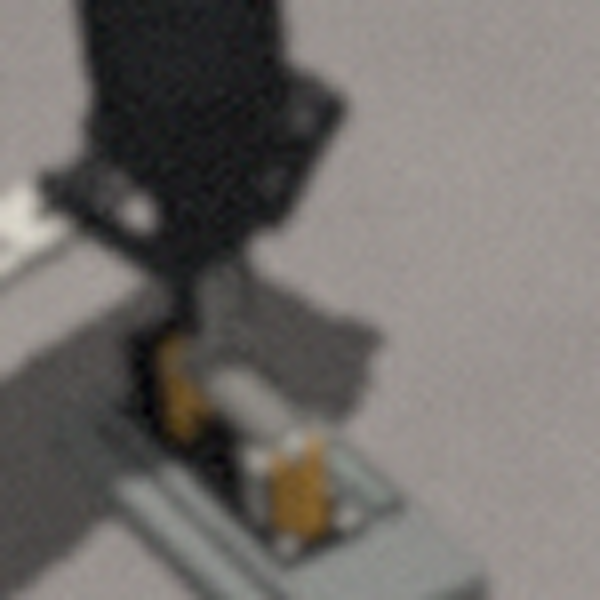

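View pics/top12c.png

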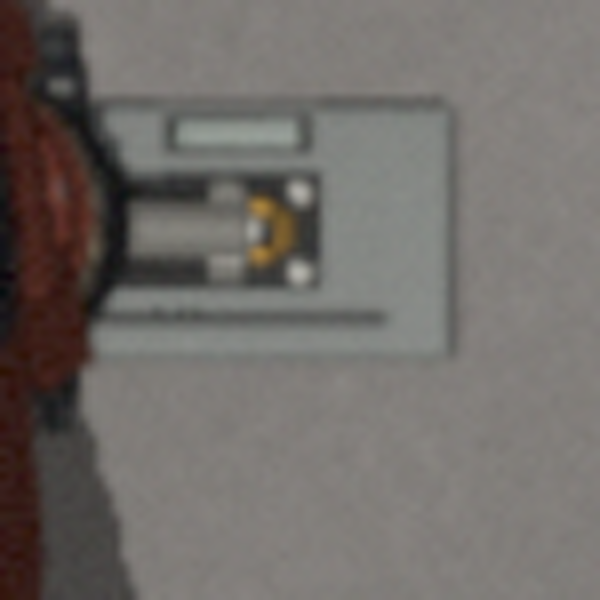

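The depth data put the cell top at about 70–72 mm and the finger end visibly above it. So the closed tips seem to end short of the nominal TCP. I'll keep feeling downward in small steps.

Request:
carry_out --increments '[{"gripper": 0,"offset": [0.001,0,0],"angular": [0,0,0]},{"gripper": 0,"offset": [0.001,0,0],"angular": [0,0,0]}]'

```text
time: 16.7
eef_pos: [0.4754, 0.2159, 0.0617]
tool_rot: [0.494, 0.506, 0.494, -0.506]
contact_force: [0.2, -0.1, 0.4]
width: 0.0003
```

Request:
carry_out --increments '[{"gripper": 0,"offset": [0.001,0,0],"angular": [0,0,0]},{"gripper": 0,"offset": [0.001,0,0],"angular": [0,0,0]}]'

```text
time: 16.95
eef_pos: [0.4754, 0.2159, 0.0607]
tool_rot: [0.494, 0.506, 0.494, -0.506]
contact_force: [0.1, -0.0, -0.0]
width: 0.0002
```

Request:
carry_out --increments '[{"gripper": 0,"offset": [0.001,0,0],"angular": [0,0,0]},{"gripper": 0,"offset": [0.001,0,0],"angular": [0,0,0]}]'

```text
time: 17.2
eef_pos: [0.4754, 0.2159, 0.0597]
tool_rot: [0.494, 0.506, 0.494, -0.506]
contact_force: [0.3, -0.3, -0.2]
width: 0.0001
```

Run:
```python
from go import *
for f in('side10','side12'):
    c=load(f); P=cloud(c); 
    T=np.array([.4749,.2028,.162]) if f=='side10' else np.array([.4755,.2159,.0627])
    uv=proj(c,T)[0]; print(f,'TCP projects',uv)
    d=(P-T)*1000
    m=(abs(d[...,0])<30)&(abs(d[...,1])<30)&(d[...,2]>(-15 if f=='side10' else 8))&(d[...,2]<60)
    q=d[m]
    for z in range(-12,40,3):
        k=abs(q[:,2]-z)<1.5
        if k.sum(): print(z,k.sum(),'x',q[k,0].min().round(),q[k,0].max().round(),'y',q[k,1].min().round(),q[k,1].max().round())
```

```text
side10 TCP projects [222.00074 151.92692]
21 3 x -9.0 -4.0 y -10.0 -3.0
24 4 x -9.0 2.0 y -12.0 -9.0
27 5 x -13.0 9.0 y -12.0 -5.0
30 11 x -14.0 11.0 y -16.0 6.0
33 7 x -16.0 12.0 y -13.0 0.0
36 8 x -16.0 11.0 y -15.0 3.0
39 11 x -16.0 7.0 y -13.0 3.0
side12 TCP projects [222.41158 176.32677]
9 16 x -11.0 3.0 y -30.0 13.0
12 5 x -8.0 -2.0 y -28.0 -15.0
21 1 x 3.0 3.0 y -7.0 -7.0
24 3 x -10.0 -3.0 y -11.0 -5.0
27 2 x -7.0 0.0 y -13.0 -12.0
30 11 x -16.0 10.0 y -13.0 3.0
33 5 x -14.0 6.0 y -11.0 -5.0
36 6 x -15.0 9.0 y -15.0 2.0
39 10 x -16.0 9.0 y -14.0 -0.0
```

The side-camera depth shows the shut fingers end about 20 mm above the nominal TCP. Contact should therefore come at TCP z ≈ 0.05; continuing carefully.

Request:
carry_out --increments '[{"gripper": 0,"offset": [0.002,0,0],"angular": [0,0,0]},{"gripper": 0,"offset": [0.004,0,0],"angular": [0,0,0]},{"gripper": 0,"offset": [0.004,0,0],"angular": [0,0,0]}]'

```text
time: 17.58
eef_pos: [0.4753, 0.2159, 0.0555]
tool_rot: [0.494, 0.506, 0.494, -0.506]
contact_force: [-0.5, -0.6, -0.8]
width: 0.0001
```

Request:
carry_out --increments '[{"gripper": 0,"offset": [0.001,0,0],"angular": [0,0,0]},{"gripper": 0,"offset": [0.002,0,0],"angular": [0,0,0]},{"gripper": 0,"offset": [0.002,0,0],"angular": [0,0,0]}]'

```text
time: 17.95
eef_pos: [0.4755, 0.2159, 0.0538]
tool_rot: [0.494, 0.506, 0.494, -0.506]
contact_force: [0.6, -0.5, 0.3]
width: -0.0003
```

Request:
carry_out --increments '[{"gripper": 0,"offset": [0.001,0,0],"angular": [0,0,0]},{"gripper": 0,"offset": [0.001,0,0],"angular": [0,0,0]}]'

```text
time: 18.2
eef_pos: [0.4755, 0.2159, 0.0528]
tool_rot: [0.494, 0.506, 0.494, -0.506]
contact_force: [0.2, -0.2, 0.6]
width: 0.0004
```

Request:
carry_out --increments '[{"gripper": 0,"offset": [0.001,0,0],"angular": [0,0,0]},{"gripper": 0,"offset": [0.001,0,0],"angular": [0,0,0]}]'

```text
time: 18.45
eef_pos: [0.4757, 0.216, 0.0523]
tool_rot: [0.494, 0.506, 0.494, -0.505]
contact_force: [-1.2, 0.2, 4.1]
width: -0.0002
```

Contact at TCP z ≈ 52.5 mm (4 N), which means a cell top of about 71.5 mm. Pressing the flat end down gently.

Request:
carry_out --increments '[{"gripper": 0,"offset": [0.0005,0,0],"angular": [0,0,0]},{"gripper": 0,"offset": [0.001,0,0],"angular": [0,0,0]}]'

```text
time: 18.7
eef_pos: [0.4759, 0.2161, 0.0517]
tool_rot: [0.494, 0.506, 0.494, -0.505]
contact_force: [-2.2, 1.2, 9.6]
width: 0.0002
```

Request:
carry_out --increments '[{"gripper": 0,"offset": [0.0005,0,0],"angular": [0,0,0]},{"gripper": 0,"offset": [0.001,0,0],"angular": [0,0,0]}]'

```text
time: 18.95
eef_pos: [0.4761, 0.2163, 0.051]
tool_rot: [0.494, 0.507, 0.494, -0.505]
contact_force: [-3.1, 1.7, 10.4]
width: -0.0001
```

Request:
carry_out --increments '[{"gripper": 0,"offset": [0.0005,0,0],"angular": [0,0,0]},{"gripper": 0,"offset": [0.001,0,0],"angular": [0,0,0]}]'

```text
time: 19.2
eef_pos: [0.4762, 0.2165, 0.0502]
tool_rot: [0.494, 0.507, 0.494, -0.505]
contact_force: [-3.7, 2.2, 11.3]
width: 0.0002
```

Request:
carry_out --increments '[{"gripper": 0,"offset": [0.0005,0,0],"angular": [0,0,0]},{"gripper": 0,"offset": [0.001,0,0],"angular": [0,0,0]}]'

```text
time: 19.45
eef_pos: [0.4764, 0.2167, 0.0494]
tool_rot: [0.494, 0.507, 0.494, -0.505]
contact_force: [-2.8, 1.9, 11.4]
width: 0.0002
```

Request:
carry_out --increments '[{"gripper": 0,"offset": [0.0005,0,0],"angular": [0,0,0]},{"gripper": 0,"offset": [0.001,0,0],"angular": [0,0,0]}]'

```text
time: 19.7
eef_pos: [0.4764, 0.2169, 0.0485]
tool_rot: [0.494, 0.507, 0.494, -0.504]
contact_force: [-3.7, 2.6, 12.5]
width: -0.0002
```

Request:
carry_out --increments '[{"gripper": 0,"offset": [0.0005,0,0],"angular": [0,0,0]},{"gripper": 0,"offset": [0.001,0,0],"angular": [0,0,0]}]'

```text
time: 19.95
eef_pos: [0.4765, 0.217, 0.0476]
tool_rot: [0.494, 0.507, 0.494, -0.504]
contact_force: [-2.2, 4.3, 13.0]
width: 0.0002
```

Run:
```python
from go import *
st()
for n,(u,v) in(('side',(195,130)),('top',(190,215))):
    c=cap(n,n+'13'); im=cv2.imread(f'pics/{n}13.png')[v:v+75,u:u+75]; cv2.imwrite(f'pics/{n}13c.png',cv2.resize(im,None,fx=8,fy=8,interpolation=cv2.INTER_CUBIC))
```

```text
t 19.95 pos [476.49894 216.99773  47.57452] F [-2.2245   4.30722 13.03102] w 0.19569412086932006 q [ 0.17604 -0.09862 -0.40359  1.26237  0.00184  1.76969]
x [ 0.00308  0.00242 -0.99999] y [ 0.99973 -0.02286  0.00302] z [-0.02285 -0.99974 -0.00249]
```

View pics/side13c.png

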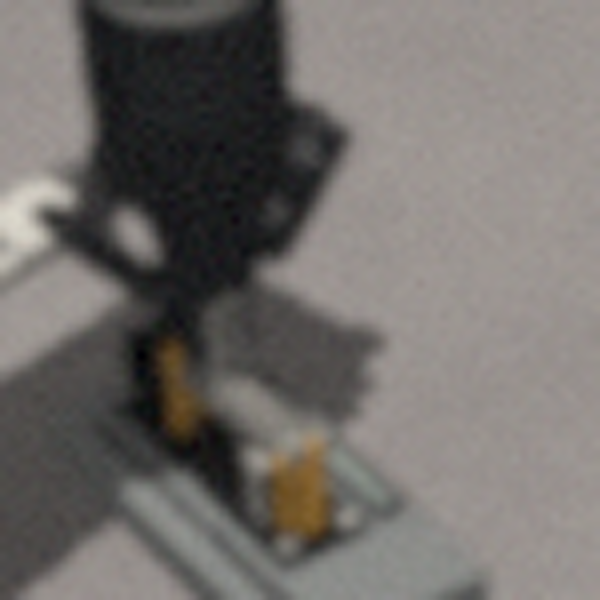

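View pics/top13c.png

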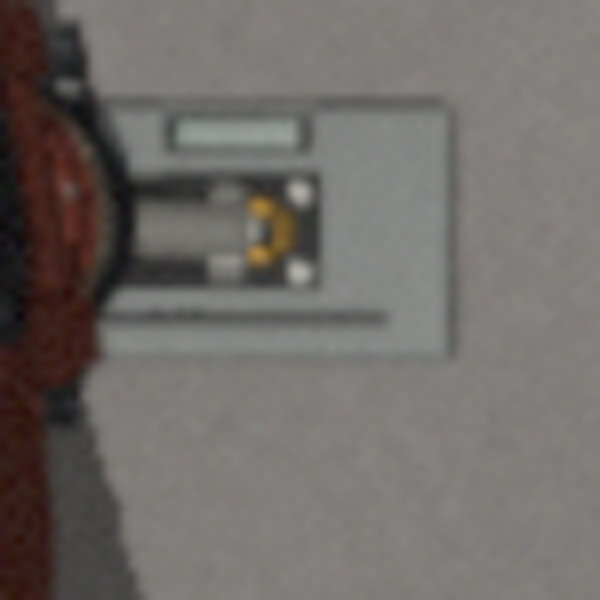

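The cell stays centred and the nub remains in the slot at (255,230). Continuing.

Request:
carry_out --increments '[{"gripper": 0,"offset": [0.0005,0,0],"angular": [0,0,0]},{"gripper": 0,"offset": [0.001,0,0],"angular": [0,0,0]}]'

```text
time: 20.3
eef_pos: [0.4766, 0.2171, 0.0466]
tool_rot: [0.494, 0.507, 0.494, -0.504]
contact_force: [-2.9, 5.1, 13.6]
width: 0.0
```

Request:
carry_out --increments '[{"gripper": 0,"offset": [0.0005,0,0],"angular": [0,0,0]},{"gripper": 0,"offset": [0.001,0,0],"angular": [0,0,0]}]'

```text
time: 20.55
eef_pos: [0.4767, 0.2173, 0.0458]
tool_rot: [0.494, 0.507, 0.494, -0.504]
contact_force: [-2.5, 6.4, 13.7]
width: -0.0001
```

Request:
carry_out --increments '[{"gripper": 0,"offset": [0.0005,0,0],"angular": [0,0,0]},{"gripper": 0,"offset": [0.001,0,0],"angular": [0,0,0]}]'

```text
time: 20.8
eef_pos: [0.4767, 0.2174, 0.0447]
tool_rot: [0.494, 0.507, 0.494, -0.504]
contact_force: [-1.9, 6.3, 14.0]
width: 0.0001
```

Request:
carry_out --increments '[{"gripper": 0,"offset": [0.0005,0,0],"angular": [0,0,0]},{"gripper": 0,"offset": [0.001,0,0],"angular": [0,0,0]}]'

```text
time: 21.05
eef_pos: [0.4768, 0.2176, 0.0441]
tool_rot: [0.494, 0.507, 0.494, -0.504]
contact_force: [-4.0, 7.5, 17.4]
width: -0.0004
```

Request:
carry_out --increments '[{"gripper": 0,"offset": [0.0005,0,0],"angular": [0,0,0]},{"gripper": 0,"offset": [0.001,0,0],"angular": [0,0,0]}]'

```text
time: 21.3
eef_pos: [0.477, 0.2177, 0.0437]
tool_rot: [0.494, 0.508, 0.494, -0.504]
contact_force: [-6.6, 6.7, 22.7]
width: 0.0001
```

Run:
```python
from go import *
st()
for n,(u,v) in(('side',(195,130)),):
    c=cap(n,n+'14'); im=cv2.imread(f'pics/{n}14.png')[v:v+75,u:u+75]; cv2.imwrite(f'pics/{n}14c.png',cv2.resize(im,None,fx=8,fy=8,interpolation=cv2.INTER_CUBIC))
for f in('top13','side14'):
    c=load(f); P=cloud(c)
    m=(P[...,2]>.045)&(P[...,2]<.085)&(abs(P[...,0]-.473)<.005)&(P[...,1]<.25)&(P[...,1]>.16)
    q=P[m]*1000; print(f)
    for y in range(162,220,5):
        k=abs(q[:,1]-y)<2.5
        if k.sum(): print(y,k.sum(),np.percentile(q[k,2],[50,80]).round(1))
```

```text
t 21.3 pos [476.97346 217.65775  43.70055] F [-6.56073  6.68704 22.65968] w 0.13395460146128796 q [ 0.17646 -0.09593 -0.40826  1.2536   0.00293  1.76971]
x [ 0.00427  0.00374 -0.99998] y [ 0.99974 -0.02246  0.00418] z [-0.02244 -0.99974 -0.00384]
top13
162 2 [67.1 68.1]
167 6 [68. 72.]
172 6 [70.5 71.4]
177 5 [70.9 72.9]
182 7 [69.  69.8]
187 9 [68.7 70.5]
192 6 [69.3 71. ]
197 7 [68.9 70.1]
202 3 [65.2 67.8]
side14
162 6 [61.9 64.3]
167 9 [68.7 72.4]
172 3 [70.8 72. ]
177 2 [71.1 71.3]
182 1 [70.1 70.1]
187 5 [68.  68.3]
192 2 [67.7 67.9]
197 5 [65.7 68.1]
202 4 [66.8 66.8]
207 11 [74.6 79.4]
212 6 [71.7 77.6]
217 1 [59.6 59.6]
```

View pics/side14c.png

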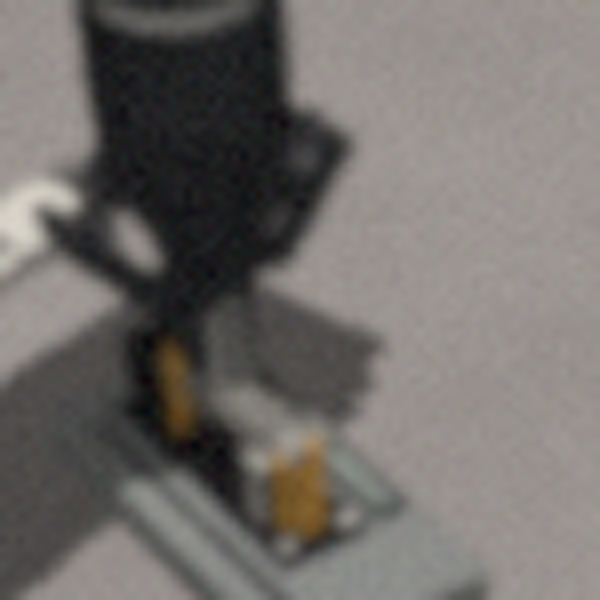

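The force now rises stiffly (22.7 N), and the cell top slopes from about 71.5 mm (nub side) to about 66.8 mm, so the flat end is seated. Lifting, then shifting towards the nub end.

Request:
carry_out --increments '[{"gripper": 0,"offset": [-0.012,0,0],"angular": [0,0,0]},{"gripper": 0,"offset": [-0.022,0,0.0],"angular": [0,0,0]},{"gripper": 0,"offset": [-0.022,0,0.0],"angular": [0,0,0]}]'

```text
time: 21.72
eef_pos: [0.4761, 0.2159, 0.0635]
tool_rot: [0.494, 0.506, 0.494, -0.505]
contact_force: [0.4, 0.5, 0.5]
width: -0.0001
```

Run:
```python
from go import *
st(); inc((475,192,56),target(88.6-180))
```

```text
t 21.725 pos [476.06265 215.85003  63.53019] F [0.41902 0.52287 0.4802 ] w -0.06359070093657894 q [ 0.17518 -0.1088  -0.38359  1.2942  -0.00008  1.76969]
x [ 0.00179  0.00024 -1.     ] y [ 0.99972 -0.0237   0.00179] z [-0.0237  -0.99972 -0.00028]
offset [ 0.00752 -0.00051  0.02387] ang [ 0.00073 -0.00028 -0.00179]
```

Request:
carry_out --increments '[{"gripper": 0,"offset": [0,0,0.012],"angular": [0,0,0]},{"gripper": 0,"offset": [0.0,-0.0005,0.024],"angular": [0,0,-0.001]},{"gripper": 0,"offset": [0.005,-0.0005,0.024],"angular": [0,0,-0.001]},{"gripper": 0,"offset": [0.008,-0.0005,0.024],"angular": [0,0,-0.001]},{"gripper": 0,"offset": [0.008,-0.0005,0.024],"angular": [0,0,-0.001]}]'

```text
time: 22.35
eef_pos: [0.4741, 0.192, 0.0543]
tool_rot: [-0.494, -0.506, -0.494, 0.506]
contact_force: [0.3, -0.4, 0.3]
width: -0.0001
```

Request:
carry_out --increments '[{"gripper": 0,"offset": [0.001,0,0],"angular": [0,0,0]},{"gripper": 0,"offset": [0.002,0,0],"angular": [0,0,0]},{"gripper": 0,"offset": [0.002,0,0],"angular": [0,0,0]}]'

```text
time: 22.72
eef_pos: [0.4744, 0.192, 0.0528]
tool_rot: [-0.494, -0.506, -0.494, 0.506]
contact_force: [0.1, -0.4, -0.1]
width: -0.0001
```

Request:
carry_out --increments '[{"gripper": 0,"offset": [0.001,0,0],"angular": [0,0,0]},{"gripper": 0,"offset": [0.001,0,0],"angular": [0,0,0]}]'

```text
time: 22.98
eef_pos: [0.4744, 0.1919, 0.0517]
tool_rot: [-0.494, -0.506, -0.494, 0.506]
contact_force: [1.1, 0.5, 0.7]
width: -0.0
```

Request:
carry_out --increments '[{"gripper": 0,"offset": [0.001,0,0],"angular": [0,0,0]},{"gripper": 0,"offset": [0.001,0,0],"angular": [0,0,0]}]'

```text
time: 23.22
eef_pos: [0.4744, 0.1919, 0.0507]
tool_rot: [-0.494, -0.506, -0.494, 0.506]
contact_force: [0.5, -0.5, 0.0]
width: -0.0
```

Request:
carry_out --increments '[{"gripper": 0,"offset": [0.001,0,0],"angular": [0,0,0]},{"gripper": 0,"offset": [0.001,0,0],"angular": [0,0,0]}]'

```text
time: 23.48
eef_pos: [0.4744, 0.1919, 0.0497]
tool_rot: [-0.494, -0.506, -0.494, 0.506]
contact_force: [0.1, 0.5, -0.3]
width: -0.0
```

Request:
carry_out --increments '[{"gripper": 0,"offset": [0.001,0,0],"angular": [0,0,0]},{"gripper": 0,"offset": [0.001,0,0],"angular": [0,0,0]}]'

```text
time: 23.72
eef_pos: [0.4746, 0.1919, 0.0491]
tool_rot: [0.494, 0.506, 0.494, -0.506]
contact_force: [-1.1, -0.4, 2.2]
width: 0.0
```

Request:
carry_out --increments '[{"gripper": 0,"offset": [0.0005,0,0],"angular": [0,0,0]},{"gripper": 0,"offset": [0.001,0,0],"angular": [0,0,0]}]'

```text
time: 23.98
eef_pos: [0.4748, 0.1919, 0.0486]
tool_rot: [0.494, 0.506, 0.494, -0.506]
contact_force: [-3.7, -1.7, 10.0]
width: 0.0001
```

Contact at 49 mm. Pressing the nub end down.

Request:
carry_out --increments '[{"gripper": 0,"offset": [0.0005,0,0],"angular": [0,0,0]},{"gripper": 0,"offset": [0.001,0,0],"angular": [0,0,0]}]'

```text
time: 24.22
eef_pos: [0.475, 0.1919, 0.0483]
tool_rot: [0.494, 0.506, 0.494, -0.506]
contact_force: [-5.0, -2.0, 16.6]
width: -0.0005
```

Request:
carry_out --increments '[{"gripper": 0,"offset": [0.0005,0,0],"angular": [0,0,0]},{"gripper": 0,"offset": [0.001,0,0],"angular": [0,0,0]}]'

```text
time: 24.48
eef_pos: [0.4751, 0.1919, 0.048]
tool_rot: [0.495, 0.506, 0.494, -0.505]
contact_force: [-7.3, -2.3, 21.7]
width: 0.0001
```

The force has reached 21.7 N without a snap. Rather than force it, I'll lift off and move nearer the nub end for better leverage.

Request:
carry_out --increments '[{"gripper": 0,"offset": [-0.006,0,0],"angular": [0,0,0]},{"gripper": 0,"offset": [-0.009,0,0.004],"angular": [0,0,0]},{"gripper": 0,"offset": [-0.009,0,0.007],"angular": [0,0,0]},{"gripper": 0,"offset": [-0.009,0,0.007],"angular": [0,0,0]}]'

```text
time: 24.98
eef_pos: [0.4741, 0.1846, 0.0544]
tool_rot: [-0.494, -0.506, -0.494, 0.506]
contact_force: [0.6, 0.1, -0.3]
width: -0.0002
```

Run:
```python
from go import *
st()
for n,(u,v) in(('side',(195,130)),('top',(190,215))):
    c=cap(n,n+'15'); im=cv2.imread(f'pics/{n}15.png')[v:v+75,u:u+75]; cv2.imwrite(f'pics/{n}15c.png',cv2.resize(im,None,fx=8,fy=8,interpolation=cv2.INTER_CUBIC))
```

```text
t 24.975 pos [474.09238 184.61284  54.42525] F [ 0.61059  0.10973 -0.28405] w -0.21047096262890183 q [ 0.11359 -0.14368 -0.43255  1.28278  0.00027  1.70834]
x [-0.00088  0.00017 -1.     ] y [ 0.99971 -0.02395 -0.00088] z [-0.02395 -0.99971 -0.00015]
```

View pics/side15c.png

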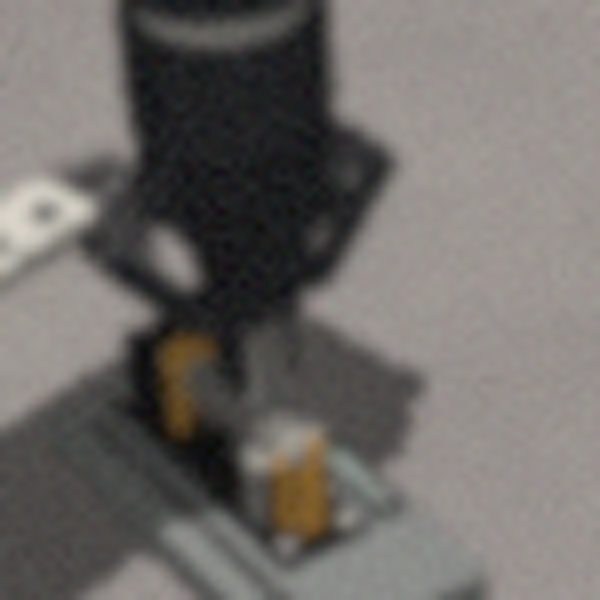

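View pics/top15c.png

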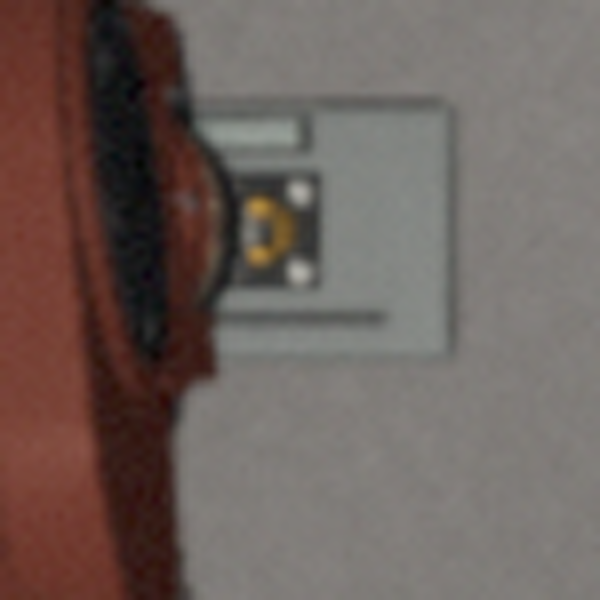

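Side view: the closed tips now stand over the cell just ahead of the jaws. Pressing in small steps.

Request:
carry_out --increments '[{"gripper": 0,"offset": [0.001,0,0],"angular": [0,0,0]},{"gripper": 0,"offset": [0.002,0,0],"angular": [0,0,0]},{"gripper": 0,"offset": [0.002,0,0],"angular": [0,0,0]}]'

```text
time: 25.45
eef_pos: [0.4742, 0.185, 0.0527]
tool_rot: [-0.494, -0.506, -0.494, 0.506]
contact_force: [-0.3, -0.2, 0.9]
width: -0.0002
```

Request:
carry_out --increments '[{"gripper": 0,"offset": [0.001,0,0],"angular": [0,0,0]},{"gripper": 0,"offset": [0.002,0,0],"angular": [0,0,0]}]'

```text
time: 25.7
eef_pos: [0.4743, 0.1849, 0.0508]
tool_rot: [-0.494, -0.506, -0.494, 0.506]
contact_force: [-0.6, -0.4, 0.1]
width: 0.0001
```

Request:
carry_out --increments '[{"gripper": 0,"offset": [0.0005,0,0],"angular": [0,0,0]},{"gripper": 0,"offset": [0.001,0,0],"angular": [0,0,0]}]'

```text
time: 25.95
eef_pos: [0.4744, 0.1849, 0.05]
tool_rot: [0.494, 0.506, 0.494, -0.506]
contact_force: [-1.1, -0.4, 3.1]
width: 0.0005
```

Request:
carry_out --increments '[{"gripper": 0,"offset": [0.0005,0,0],"angular": [0,0,0]},{"gripper": 0,"offset": [0.001,0,0],"angular": [0,0,0]}]'

```text
time: 26.2
eef_pos: [0.4746, 0.1849, 0.0496]
tool_rot: [0.494, 0.506, 0.494, -0.506]
contact_force: [-3.5, -1.0, 10.8]
width: -0.0001
```

Request:
carry_out --increments '[{"gripper": 0,"offset": [0.0003,0,0],"angular": [0,0,0]},{"gripper": 0,"offset": [0.0006,0,0],"angular": [0,0,0]}]'

```text
time: 26.45
eef_pos: [0.4747, 0.1849, 0.0495]
tool_rot: [0.494, 0.506, 0.494, -0.506]
contact_force: [-5.7, -1.0, 13.2]
width: -0.0001
```

Request:
carry_out --increments '[{"gripper": 0,"offset": [0.0003,0,0],"angular": [0,0,0]},{"gripper": 0,"offset": [0.0006,0,0],"angular": [0,0,0]}]'

```text
time: 26.7
eef_pos: [0.4748, 0.1849, 0.0493]
tool_rot: [0.494, 0.506, 0.494, -0.506]
contact_force: [-5.6, -2.5, 16.2]
width: 0.0004
```

Request:
carry_out --increments '[{"gripper": 0,"offset": [0.0003,0,0],"angular": [0,0,0]},{"gripper": 0,"offset": [0.0006,0,0],"angular": [0,0,0]}]'

```text
time: 26.95
eef_pos: [0.4749, 0.1848, 0.0489]
tool_rot: [0.494, 0.506, 0.494, -0.506]
contact_force: [-6.5, -1.8, 17.2]
width: 0.0001
```

Request:
carry_out --increments '[{"gripper": 0,"offset": [0.0003,0,0],"angular": [0,0,0]},{"gripper": 0,"offset": [0.0006,0,0],"angular": [0,0,0]}]'

```text
time: 27.2
eef_pos: [0.475, 0.1848, 0.0486]
tool_rot: [0.495, 0.506, 0.494, -0.506]
contact_force: [-7.1, -2.4, 19.3]
width: 0.0004
```

Request:
carry_out --increments '[{"gripper": 0,"offset": [0.0003,0,0],"angular": [0,0,0]},{"gripper": 0,"offset": [0.0006,0,0],"angular": [0,0,0]}]'

```text
time: 27.45
eef_pos: [0.4751, 0.1847, 0.0481]
tool_rot: [0.495, 0.506, 0.494, -0.506]
contact_force: [-6.8, -3.1, 19.3]
width: -0.0002
```

Request:
carry_out --increments '[{"gripper": 0,"offset": [0.0003,0,0],"angular": [0,0,0]},{"gripper": 0,"offset": [0.0006,0,0],"angular": [0,0,0]}]'

```text
time: 27.7
eef_pos: [0.4752, 0.1846, 0.0476]
tool_rot: [0.495, 0.506, 0.493, -0.506]
contact_force: [-7.3, -4.0, 20.3]
width: -0.0001
```

It's yielding at a plateau of about 20 N. Continuing in small steps.

Request:
carry_out --increments '[{"gripper": 0,"offset": [0.0003,0,0],"angular": [0,0,0]},{"gripper": 0,"offset": [0.0006,0,0],"angular": [0,0,0]}]'

```text
time: 27.95
eef_pos: [0.4751, 0.1844, 0.0468]
tool_rot: [0.495, 0.506, 0.493, -0.506]
contact_force: [-7.2, -5.1, 20.3]
width: 0.0004
```

Request:
carry_out --increments '[{"gripper": 0,"offset": [0.0003,0,0],"angular": [0,0,0]},{"gripper": 0,"offset": [0.0006,0,0],"angular": [0,0,0]}]'

```text
time: 28.2
eef_pos: [0.4749, 0.1842, 0.0458]
tool_rot: [-0.495, -0.506, -0.493, 0.506]
contact_force: [-6.1, -6.1, 17.4]
width: 0.0001
```

Request:
carry_out --increments '[{"gripper": 0,"offset": [0.0003,0,0],"angular": [0,0,0]},{"gripper": 0,"offset": [0.0006,0,0],"angular": [0,0,0]}]'

```text
time: 28.45
eef_pos: [0.4749, 0.184, 0.0453]
tool_rot: [-0.495, -0.506, -0.493, 0.506]
contact_force: [-7.0, -5.9, 17.7]
width: 0.0
```

Request:
carry_out --increments '[{"gripper": 0,"offset": [0.0003,0,0],"angular": [0,0,0]},{"gripper": 0,"offset": [0.0006,0,0],"angular": [0,0,0]}]'

```text
time: 28.7
eef_pos: [0.475, 0.1839, 0.0447]
tool_rot: [-0.495, -0.506, -0.493, 0.506]
contact_force: [-6.4, -7.4, 16.9]
width: -0.0002
```

Request:
carry_out --increments '[{"gripper": 0,"offset": [0.0005,0,0],"angular": [0,0,0]},{"gripper": 0,"offset": [0.001,0,0],"angular": [0,0,0]}]'

```text
time: 28.95
eef_pos: [0.4749, 0.1838, 0.0433]
tool_rot: [-0.495, -0.506, -0.493, 0.506]
contact_force: [-4.4, -6.5, 11.8]
width: -0.0004
```

Request:
carry_out --increments '[{"gripper": 0,"offset": [0.0005,0,0],"angular": [0,0,0]},{"gripper": 0,"offset": [0.001,0,0],"angular": [0,0,0]}]'

```text
time: 29.2
eef_pos: [0.4748, 0.1839, 0.0418]
tool_rot: [-0.495, -0.506, -0.493, 0.506]
contact_force: [-3.6, -7.3, 9.6]
width: 0.0003
```

Request:
carry_out --increments '[{"gripper": 0,"offset": [0.0005,0,0],"angular": [0,0,0]},{"gripper": 0,"offset": [0.001,0,0],"angular": [0,0,0]}]'

```text
time: 29.45
eef_pos: [0.4747, 0.1837, 0.0408]
tool_rot: [-0.495, -0.506, -0.493, 0.507]
contact_force: [-4.0, -7.3, 12.8]
width: -0.0001
```

The force has dropped (past the jaws). Pressing until it seats firmly.

Request:
carry_out --increments '[{"gripper": 0,"offset": [0.0004,0,0],"angular": [0,0,0]},{"gripper": 0,"offset": [0.0008,0,0],"angular": [0,0,0]}]'

```text
time: 29.7
eef_pos: [0.4748, 0.1837, 0.0407]
tool_rot: [-0.495, -0.506, -0.493, 0.506]
contact_force: [-7.6, -8.2, 18.9]
width: -0.0
```

Run:
```python
from go import *
st()
for n,(u,v) in(('side',(195,130)),):
    c=cap(n,n+'16'); im=cv2.imread(f'pics/{n}16.png')[v:v+75,u:u+75]; cv2.imwrite(f'pics/{n}16c.png',cv2.resize(im,None,fx=8,fy=8,interpolation=cv2.INTER_CUBIC))
```

```text
t 29.7 pos [474.75364 183.72867  40.68374] F [-7.60372 -8.21643 18.86138] w -0.02842057885873415 q [ 0.11351 -0.13429 -0.44946  1.25522 -0.00256  1.70846]
x [ 0.00069 -0.0025  -1.     ] y [ 0.99971 -0.02415  0.00075] z [-0.02415 -0.99971  0.00248]
```

View pics/side16c.png

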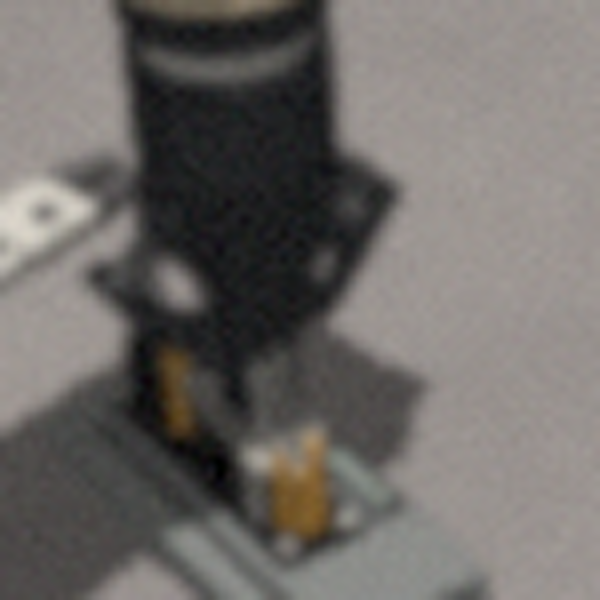

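The cell is now down between the posts and resistance is firm. Lifting well clear to inspect.

Request:
carry_out --increments '[{"gripper": 0,"offset": [-0.03,0,0],"angular": [0,0,0]},{"gripper": 0,"offset": [-0.08,0,0],"angular": [0,0,0]},{"gripper": 0,"offset": [-0.13,0,0],"angular": [0,0,0]},{"gripper": 0,"offset": [-0.13,0,0.05],"angular": [0,0,0]},{"gripper": 0,"offset": [-0.13,0,0.1],"angular": [0,0,0]},{"gripper": 0,"offset": [-0.13,0,0.15],"angular": [0,0,0]},{"gripper": 0,"offset": [-0.13,0,0.2],"angular": [0,0,0]},{"gripper": 0,"offset": [-0.13,0,0.25],"angular": [0,0,0]},{"gripper": 0,"offset": [-0.13,0,0.3],"angular": [0,0,0]},{"gripper": 0,"offset": [-0.13,0,0.3],"angular": [0,0,0]}]'

```text
time: 31.0
eef_pos: [0.467, -0.1179, 0.1686]
tool_rot: [-0.493, -0.507, -0.493, 0.507]
contact_force: [0.5, 0.9, 0.2]
width: 0.0002
```

Run:
```python
from go import *
st()
ims=[]
for n,(u,v) in(('side',(195,150)),('top',(180,215))):
    c=cap(n,n+'17'); im=cv2.imread(f'pics/{n}17.png')[v:v+60,u:u+66]; ims.append(cv2.resize(im,None,fx=6,fy=6,interpolation=cv2.INTER_CUBIC))
    if n=='top': cv2.imwrite('pics/top17full.png',cv2.imread('pics/top17.png'))
    P=cloud(c)
    a=np.array([.475,.2,0]); 
    m=(P[...,2]>.045)&(P[...,2]<.085)&(abs(P[...,0]-(.4745 if n=='top' else .473))<.005)&(P[...,1]<.25)&(P[...,1]>.15)
    q=P[m]*1000; print(n)
    for y in range(155,250,5):
        k=abs(q[:,1]-y)<2.5
        if k.sum(): print(y,k.sum(),np.percentile(q[k,2],[50,80]).round(1))
cv2.imwrite('pics/b17.png',np.hstack(ims))
```

```text
t 31.0 pos [ 466.96041 -117.88761  168.63622] F [0.49653 0.91614 0.21925] w 0.19219486741303704 q [-0.51948 -0.26478 -0.33043  1.50556 -0.00038  1.0792 ]
x [-0.00056 -0.00012 -1.     ] y [ 0.99961 -0.02788 -0.00055] z [-0.02788 -0.99961  0.00014]
side
155 10 [52.5 57. ]
160 3 [59.7 60.9]
165 8 [57.5 61. ]
170 3 [61.1 61.4]
175 2 [60.5 60.9]
180 3 [62.  62.4]
185 3 [60.7 61.2]
190 4 [61.7 62.9]
195 4 [60.6 61.7]
200 3 [62.4 62.5]
205 5 [62. 64.]
210 1 [56.9 56.9]
215 4 [61.1 62.4]
225 4 [58.4 60.4]
230 9 [63.1 67.4]
235 2 [65.8 66.3]
top
155 4 [51.7 53. ]
160 3 [51.8 54.1]
165 8 [55.9 60.9]
170 8 [60.  61.5]
175 7 [60.1 60.8]
180 8 [59.8 60. ]
185 7 [62.2 62.5]
190 6 [60.4 64.4]
195 8 [59.7 62. ]
200 8 [59.3 62.7]
205 8 [61.7 62. ]
210 8 [62.  62.2]
215 6 [60.3 61.6]
220 3 [63.  64.3]
225 6 [59.8 60.1]
230 7 [60.3 62.9]
235 8 [67.4 71.7]
240 2 [56.6 56.8]
245 2 [54.7 55.3]
```

View pics/b17.png

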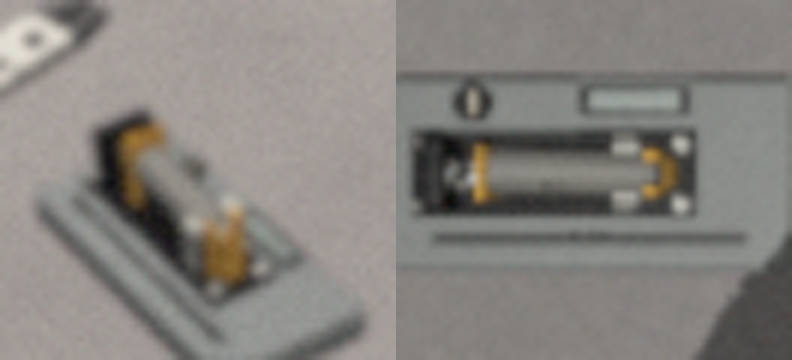

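View pics/top17full.png

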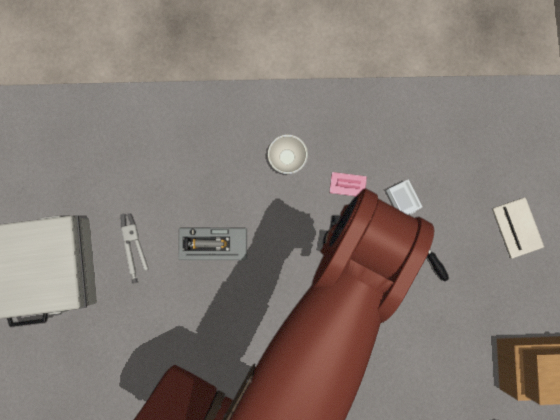

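Views: the cell lies between plate and posts with the nub in the slot, and its top is about 61 mm along its whole length. One line fit, then I'll hand in.

Run:
```python
from go import *
for n in('top17','side17'):
    P=cloud(load(n)); m=(P[...,2]>.056)&(P[...,2]<.067)&(abs(P[...,0]-(.475 if n[0]=='t' else .473))<.004)&(P[...,1]<.228)&(P[...,1]>.168)
    q=P[m]*1000; k,b=np.polyfit(q[:,1],q[:,2],1); print(n,len(q),'slope deg',np.degrees(np.arctan(k)).round(2),'z@nub,flat',k*170+b,k*228+b)
a=cv2.imread('pics/top0.png').astype(int); b=cv2.imread('pics/top17.png').astype(int)
d=abs(a-b).max(2)
for nm,(u0,u1,v0,v1) in dict(bowl=(265,311,132,178),grips=(118,150,210,285),pink=(330,368,170,198),box=(395,425,178,218)).items(): print(nm,(d[v0:v1,u0:u1]>40).sum())
print(ctrl.sign_off())
```

```text
top17 67 slope deg 0.47 z@nub,flat 60.68683088420156 61.15981281671802
side17 30 slope deg -1.35 z@nub,flat 61.7236267847036 60.35387304962582
bowl 0
grips 0
pink 91
box 103
the job is handed in; nothing more can be done
None
```

The cell is loaded in the tester's cradle: flat end against the sprung plate, nub end down past the clip jaws and in the slot between the posts. The gripper has let go and moved clear. The job was handed in at about 31 s of the 58 s allowed.

**How it went**
- I held the cell level and pushed it against the plate, which gave about 12 N at most on the wrist sensor. That backed the plate up about 5–6 mm, and the nub end went down in front of the posts onto the jaws.
- After letting go, I pressed the flat end down into the V support with closed fingertips (up to 23 N).
- The nub end did not give at 22 N with the fingers nearer the middle, so I lifted off and pressed closer to the nub. It went past the jaws at about 20 N and then seated firmly.

**Last checks**
- **Level and height:** the cell's top is about 61 mm along its whole length, as specified. The top camera shows a tilt of +0.5° and the side camera −1.35°. The two disagree, but the depth readings are noisy by about 2 mm, so I read it as level.
- **Other objects:** the bowl and pliers show no change in the images. The arm or its shadow covered part of the view around the upper pink look-alike and the clear box, and pixels changed there (91 and 103). The arm never worked near them, but I did not check them clear of the arm. I did not check the awl or the other pink look-alike.

**Where the numbers disagreed**
- The shut fingertips ended about 19–20 mm short of the stated tool point, so I found the cell's top by touch instead.
- Pressing the nub down took about 20 N, not the 10 N stated. I put this down to friction at the plate and posts and to pressing about 10 mm short of the jaws. The sum of contact forces on the cell was only estimated (at most about 70 N of the 80 N limit), not measured.

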